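Put up the telescoping drying stand and hang the serving pails

ROBOT

A 6-joint arm with a two-finger parallel gripper is mounted at the origin on a cart in front of the work surface, level with it; the furniture and walls round the work are solid. World frame = base frame: x ahead of the robot, y to its left, z up, the work surface at z = 0. Lengths are in mm, angles in rad, forces in N, time in s.
With the tool pointing down it reaches from about 300 to 850 mm from the base axis. Payload 5.4 kg.
Tool frame: the origin (TCP) lies on the mounting face of the last link; the fingertips stand 173 mm ahead of it and the grasp point (between the pads) lies 155 mm ahead of it; z points along the fingers, y is the line along which they close (so a half turn about z gives the same grasp; the last joint's range is limited). The gripper opens to 85 mm and grips with 20 to 120 N. Pads are 22 mm wide; open, the fingers measure 114 mm over their backs; the gripper's body (76 mm by 85 mm) begins 54 mm behind the grasp point. The pads swing forward as they close: fully open they stand 13 mm farther back than shut.
Start: joints at [-0.21, 0.158, 1.597, -0, 1.386, -0.21], TCP at [574.985, -0.018, 404.699] pointing down, gripper open.
Joint ranges: [-2.91, 2.91], [-0.94, 2.29], [0.18, 2.7], [-1.29, 4.43], [0.17, 2.64], [-3, 3]. Speed limits (rad/s): [2.57, 2.57, 3.14, 3.14, 3.14, 3.14].

INTERFACE

Orientations are given as a 3x3 rotation matrix whose columns are the frame's x, y, z axes.
In Python, from station import telemetry, cams, order gives the robot as it stands. The module is installed in compiled form; this text tells all that it offers.
- The arm moves only by the tool jog_arm, never from a script. Its argument "series" is a list of rows, each an object of numbers: "tx", "ty", "tz": the shift along the tool's x, y, z in cm; "turn": the turn about the tool's z in degrees; "jaw": the closure in counts, from 0 (fully open) to 255 (shut). A call has 1 to 20 rows; each row shifts and turns the commanded pose from where the row before left it, along the tool's axes as they then stand; what a row does not reach is not made up. A row lasts 1/12 s, in which the tool goes at most 41.7 mm and 7.16 degrees, less where a joint would pass 70% of its speed; a pose out of reach is approached as far as the arm can. A call is refused whole if a number of a shift passes 4.17 or a number of a turn 7.16, either way. A call with a gripper value outside its range is refused whole. The fingers move at their own pace and stop on an object; "newtons" is the grip in N (left out, the last holds). Time passes only in rows, so rows that do not move let the fingers close. It gives the time, the measured TCP pose, the force, the opening and the grip force at its end, in the units of the state.
- telemetry.state(): the state, without advancing time (a new reading comes with each control period).
- cams.camera(name): name is "scene" or "side" or "wrist"; returns a dict with "frame" (384x512x3 uint8, blue, green, red), "mtx" (3x3 intrinsics, pixels), "camera_from_world" (4x4, takes a point from world to camera coordinates); the wrist camera has in their place "hand_eye" (4x4, takes a point from camera to tool coordinates, whose origin is the TCP and whose axes are the flange's). Camera axes: x right, y down, z forward; pixel columns grow to the right and rows downward; lengths in mm; the calibration is good to about 2 mm. A picture is of the moment at which its call begins: read the wrist's pose just before it. There is no depth.
- order.finish_job(): hands the job in; it is judged then, once.
The state is a dict: "time": time; "joint_pos": joint angles; "joint_vel": joint speeds; "joint_efforts": joint torques, N m; "position": TCP position; "orientation": TCP orientation; "ft_force": force on the tool from outside, world axes, zero at the start; "wrist_torque": the same for the moment, N m; "gripper_width": finger opening in mm; "gripper_force": force on a finger pad.
Only numpy, scipy, OpenCV 4.12 (cv2) and the standard library are available. Lean on these libraries where they do the work, as an engineer would, in place of code of your own. Each camera call takes 0.05 s, during which the arm holds its last target. There are 200 camera calls.

TASK

Put up the drying stand: swing its cam lever open, pull the mast up by its knob until the lock button clicks out, and swing the cam lever fully closed again. Only then hang every steel pail on the stand by its loop handle, each on a hook of its own, hanging free and still. Leave the other things on the worktop where they are.

Things in the scene. Friction and masses are not known exactly. Their poses are not given: they have to be found in the camera images.
- stand: telescoping drying stand, fixed. Dark base plate 120 (x) by 200 (y) by 12 mm; origin on the worktop under the axis of the upright aluminium sleeve (32 mm across, top at z = 113 mm). On the mast in it a 12 mm square arm reaches 305 mm to the stand's +y (robot's left); its three hooks point to the stand's -x (to the robot). Its yaw varies a little
- mast (a joint): height of the sliding mast in m: 0 collapsed, 0.090 end of travel. Mast and arm weigh 0.3 kg, with little friction: they sink back unless the lock button has sprung out, which it does past about 0.084 (the mast then settles on it at 0.083 to 0.084). It cannot rise while the cam lever is closed
- lock_button (a joint): spring button on the mast, a brass pin 8 mm thick: 0 = held in inside the sleeve, 0.009 = sprung out through the hole in the front (-x) of the sleeve, 102 mm above the worktop (its face then 4 mm proud). It springs out by itself when the mast is high enough
- cam_lever (a joint): black cam lever on the right (-y) side of the sleeve, on an upright pivot. 0 = closed, mast clamped: it points to the stand's -y, 5 degrees towards +x. It opens clockwise seen from above, to 1.1 rad (63 degrees); the mast is free from about 0.8. It closes only with the mast fully down or locked up, and stays where it is left (about 1 N at the grip turns it)
- lever_pivot (a point): on the lever's pivot axis, at the lever's mid-height, 70 mm above the worktop; axes as the stand's
- lever_grip (a point): point on the lever 80 mm from its pivot, at mid-height; there the lever is an upright paddle 12 mm thick and 20 mm high (the lever is 95 mm long in all), free to be gripped from above across its thickness
- knob (a point): centre of the black round pull knob on top of the mast, 24 mm across, 29 mm tall (its top 13 mm above this point); moves with the mast, 147 mm above the worktop when collapsed. The arm leaves under the knob towards +y: grip it across x. Axes as the stand's
- hook_a (a point): seat of a hook, 85 mm from the mast axis along the arm, 60 mm in front of the arm: where a loop's bar axis lies at rest. The hook, a steel strip 14 mm wide, runs level to the seat, then bends into a V (sides at 45 degrees, bottom 8.5 mm below this point), its front rising to a lip 28 mm in front of and 19 mm above it. Seat height 123 mm collapsed, 207 mm locked up. Axes as the stand's
- hook_b (a point): seat of a hook, 185 mm from the mast axis along the arm, 60 mm in front of the arm: where a loop's bar axis lies at rest. The hook, a steel strip 14 mm wide, runs level to the seat, then bends into a V (sides at 45 degrees, bottom 8.5 mm below this point), its front rising to a lip 28 mm in front of and 19 mm above it. Seat height 123 mm collapsed, 207 mm locked up. Axes as the stand's
- hook_c (a point): seat of a hook, 285 mm from the mast axis along the arm, 60 mm in front of the arm: where a loop's bar axis lies at rest. The hook, a steel strip 14 mm wide, runs level to the seat, then bends into a V (sides at 45 degrees, bottom 8.5 mm below this point), its front rising to a lip 28 mm in front of and 19 mm above it. Seat height 123 mm collapsed, 207 mm locked up. Axes as the stand's
- pail_1: open steel pail, 72 mm wide, 83 mm tall, 0.2 kg, heavy foot; origin: centre of its underside, z up. A rigid loop handle stands over its mouth in its y-z plane: side bars 12 (x) by 7 mm, 46 mm apart outside, 32 inside, to z = 143 mm; round top bar 12 mm thick, axis at z = 139 mm. Gripped from above along y, its window stays free for a hook. 2 or 3 exist; else None
- pail_2: open steel pail, 72 mm wide, 83 mm tall, 0.2 kg, heavy foot; origin: centre of its underside, z up. A rigid loop handle stands over its mouth in its y-z plane: side bars 12 (x) by 7 mm, 46 mm apart outside, 32 inside, to z = 143 mm; round top bar 12 mm thick, axis at z = 139 mm. Gripped from above along y, its window stays free for a hook. 2 or 3 exist; else None
- pail_3: open steel pail, 72 mm wide, 83 mm tall, 0.2 kg, heavy foot; origin: centre of its underside, z up. A rigid loop handle stands over its mouth in its y-z plane: side bars 12 (x) by 7 mm, 46 mm apart outside, 32 inside, to z = 143 mm; round top bar 12 mm thick, axis at z = 139 mm. Gripped from above along y, its window stays free for a hook. 2 or 3 exist; else None
- loop_1 (a point): middle of the axis of the round top bar of this pail's loop handle, 139 mm above the pail's underside; axes as the pail's
- loop_2 (a point): middle of the axis of the round top bar of this pail's loop handle, 139 mm above the pail's underside; axes as the pail's
- loop_3 (a point): middle of the axis of the round top bar of this pail's loop handle, 139 mm above the pail's underside; axes as the pail's
- peeler: green-handled vegetable peeler lying flat, 170 mm long; a bystander, to be left where it is; origin at the centre of its underside
- pen: pen lying flat, 145 mm long; a bystander, to be left where it is; origin at the centre of its underside
- scissors: pair of scissors lying flat, 199 mm long; a bystander, to be left where it is; origin at the centre of its underside
- fork: fork lying flat, 204 mm long, partly under the stand's arm; a bystander, to be left where it is; origin at the centre of its underside
- spice_jar_1: spice jar with a red cap, 41 mm across, 105 mm tall; a bystander, to be left where it is; origin at the centre of its underside
- mill_1: salt shaker, 44 mm across, 90 mm tall; a bystander, to be left where it is; origin at the centre of its underside

How it is judged:
By the outcome, as a careful person would: the job done as asked, in the order asked, and still so for the second after the job is handed in, with the robot touching nothing.
Of pail_1, pail_2, pail_3 only 2 to 3 are there at a start; the rules pass over those that are not, and their reading is None.
At some moment in a run one of pail_1, pail_2, pail_3 may be knocked a few centimetres aside while the robot is not near it.
Once in a run the grip may slacken for a moment while it holds something.
It also fails if it takes over 210 s, if anything falls off the work surface, if the arm or the gripper's body presses on something with over 40 N, if the wrist force passes 120 N, or if a joint passes its speed limit or range.

## Working session

There is one attempt and no reset: what is moved stays moved. The work goes in short steps, Python scripts to look and compute and a tool call to move; the robot and the scene stay as the last step left them, time stands still between calls to the robot, and variables do not carry over. Pictures are saved under pics/ and viewed, at most 14 in all, crops included, and the job is handed in when it is done.

Besides the shell and the picture viewer there is one more tool, called after "Call:" in YAML: its name, and indented under it one key for each argument. jog_arm: Moves the arm, as the interface text tells. Its arguments: {"type":"object","properties":{"series":{"type":"array","items":{"type":"object","properties":{"tx":{"type":"number"},"ty":{"type":"number"},"tz":{"type":"number"},"turn":{"type":"number"},"jaw":{"type":"number"}}}},"newtons":{"type":"number"}},"required":["series"]}

```bash
mkdir -p pics; cat > h.py <<'E'
import numpy as np, cv2
from station import telemetry, cams, order
def snap(n, f=None):
    s=telemetry.state(); c=cams.camera(n)
    if f: cv2.imwrite('pics/'+f,c['frame'])
    K=np.array(c['mtx'])
    if n=='wrist':
        T=np.eye(4);T[:3,:3]=np.array(s['orientation']);T[:3,3]=s['position']
        W=T@np.array(c['hand_eye'])
    else: W=np.linalg.inv(np.array(c['camera_from_world']))
    return c['frame'],K,W
def ray(K,W,u,v):
    d=W[:3,:3]@np.linalg.inv(K)@np.array([u,v,1.]); return W[:3,3],d/np.linalg.norm(d)
def onz(K,W,u,v,z):
    o,d=ray(K,W,u,v); return o+d*(z-o[2])/d[2]
def proj(K,W,p):
    q=np.linalg.inv(W)@np.append(p,1.); q=K@q[:3]; return q[:2]/q[2]
def tri(*rs):
    A=np.zeros((3,3));b=np.zeros(3)
    for o,d in rs:
        M=np.eye(3)-np.outer(d,d);A+=M;b+=M@o
    return np.linalg.solve(A,b)
E
cat > a.py <<'E'
from h import *
s=telemetry.state(); print(s['time'],s['position'],s['orientation'],s['gripper_width'])
for n in ('scene','side','wrist'):
    f,K,W=snap(n,n+'0.png'); np.savez('/tmp/'+n,f=f,K=K,W=W); print(n,K[0],W.round(2).tolist())
a=cv2.imread('pics/scene0.png');b=cv2.imread('pics/side0.png')
E
python3 a.py
```

```text
0.0 [5.74721717e+02 3.82292902e-02 4.03698672e+02] [[ 6.70267626e-06  9.99998245e-01 -1.87323305e-03]
 [ 9.99999920e-01 -5.95530813e-06  3.98977605e-04]
 [ 3.98965749e-04 -1.87323558e-03 -9.99998166e-01]] 85.51496740190609
scene [389.52131965   0.         247.93188187] [[0.8, -0.41, 0.43, 70.75], [-0.6, -0.56, 0.58, -683.37], [0.0, -0.72, -0.69, 863.96], [0.0, 0.0, 0.0, 1.0]]
side [354.49940432   0.         256.93827236] [[-0.93, -0.19, 0.3, 253.57], [-0.36, 0.49, -0.79, 732.2], [-0.0, -0.85, -0.53, 625.42], [0.0, 0.0, 0.0, 1.0]]
wrist [285.24199675   0.         248.77623044] [[1.0, 0.0, -0.0, 574.68], [-0.0, -0.95, -0.32, 80.88], [-0.0, 0.32, -0.95, 373.41], [0.0, 0.0, 0.0, 1.0]]
```

View pictures.

View pics/scene0.png

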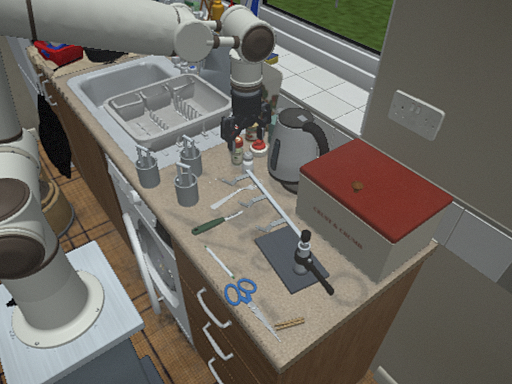

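View pics/side0.png

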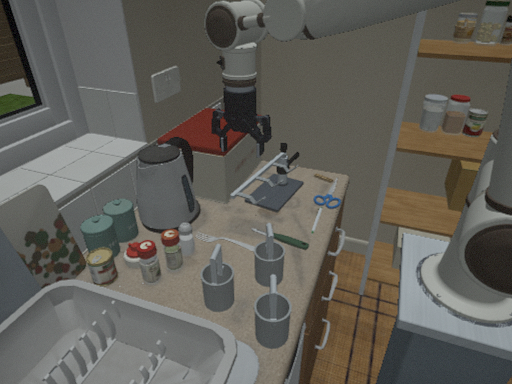

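View pics/wrist0.png

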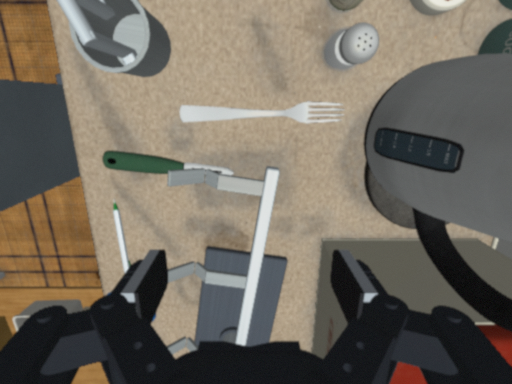

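```bash
python3 - <<'E'
import cv2,numpy as np
a=cv2.imread('pics/scene0.png')[160:300,210:350];b=cv2.imread('pics/side0.png')[140:220,220:320]
a=cv2.resize(a,(560,560),interpolation=cv2.INTER_CUBIC)[:, :]
b=cv2.resize(b,(500,400),interpolation=cv2.INTER_CUBIC)
c=np.zeros((560,800,3),np.uint8); c[:,:400]=a[:,160:]; c[:320,400:]=cv2.resize(b,(400,320))
cv2.imwrite('pics/c1.png',c)
E
```

```text
(no output)
```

View pics/c1.png

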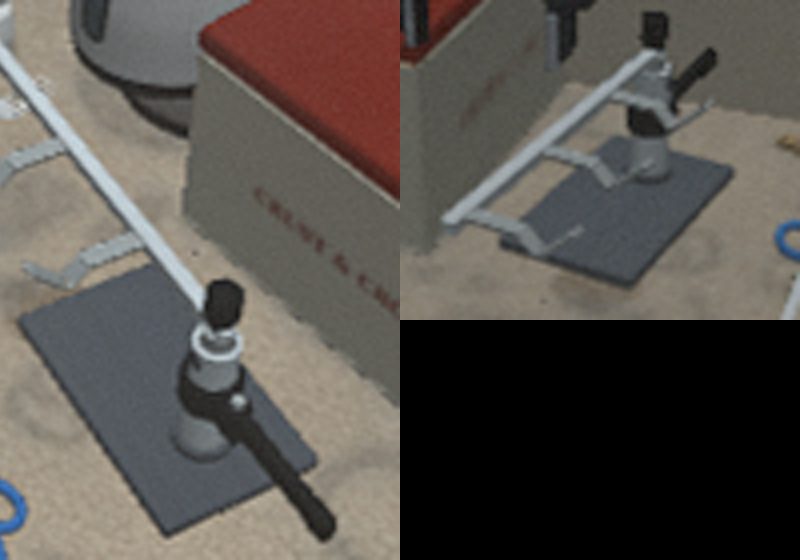

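```bash
python3 - <<'E'
from h import *
S=np.load('/tmp/scene.npz');D=np.load('/tmp/side.npz');Wr=np.load('/tmp/wrist.npz')
sc=lambda x,y:(250+x/4,160+y/4); sd=lambda x,y:(220+(x-400)/4,140+y/4)
P=lambda C,p,z: onz(C['K'],C['W'],*p,z).round(1)
print('base S',[P(S,sc(*p),12) for p in [(20,320),(168,532),(315,462)]])
print('base D',[P(D,sd(*p),12) for p in [(733,168),(630,285),(500,245)]])
R=lambda C,p: ray(C['K'],C['W'],*p)
print('knob',P(S,sc(224,303),147),P(D,sd(655,27),147),tri(R(S,sc(224,303)),R(D,sd(655,27))))
print('armend',P(D,sd(455,221),129),P(Wr,(272,172),134),P(Wr,(244,335),134))
print('levertip',P(S,sc(322,522),70),P(D,sd(708,58),80))
print('pivot', P(S,sc(238,400),85))
for a in [(145,152),(187,140),(183,168)]:
  for b in [(215,250),(268,230),(272,283)]:
    r1,r2=R(S,a),R(D,b);p=tri(r1,r2); n=np.cross(r1[1],r2[1]);n/=np.linalg.norm(n)
    print(a,b,p.round(0),abs((r1[0]-r2[0])@n).round(1))
# green/pen positions not needed; wrist rim of pail
print(P(Wr,(108,32),83))
E
```

```text
base S [array([ 510.8, -126.4,   12. ]), array([ 481. , -318.6,   12. ]), array([ 592.7, -336.2,   12. ])]
base D [array([ 481.8, -309. ,   12. ]), array([ 509.8, -110.5,   12. ]), array([ 622.6, -126.2,   12. ])]
knob [ 547.7 -277.2  147. ] [ 547.6 -277.2  147. ] [ 547.6318731  -277.26999876  147.01181961]
armend [590.7  21.7 129. ] [594.2  21.8 134. ] [ 569.1 -155.3  134. ]
levertip [ 530.3 -392.4   70. ] [ 525.8 -372.9   80. ]
pivot [ 542.5 -305.1   85. ]
(145, 152) (215, 250) [449. 286. 156.] 129.3
(145, 152) (268, 230) [399. 217. 189.] 63.1
(145, 152) (272, 283) [394. 279. 130.] 6.2
(187, 140) (215, 250) [527. 246. 140.] 11.0
(187, 140) (268, 230) [464. 176. 182.] 51.7
(187, 140) (272, 283) [461. 242. 123.] 121.0
(183, 168) (215, 250) [514. 211.  89.] 83.9
(183, 168) (268, 230) [450. 138. 134.] 10.9
(183, 168) (272, 283) [447. 206.  64.] 59.4
[447.1 138.9  83. ]
```

Call:
jog_arm:
  series:
    - {"tx":-2.4,"ty":-0.22,"jaw":110}
    - {"tx":-2.4,"ty":-0.22}
    - {"tx":-2.4,"ty":-0.22}
    - {"tx":-2.4,"ty":-0.22}
    - {"tx":-2.4,"ty":-0.22}
    - {"tx":-2.4,"ty":-0.22}
    - {"tx":-2.4,"ty":-0.22}
    - {"tx":-2.4,"ty":-0.22}
    - {"tx":-2.4,"ty":-0.22}
    - {"tx":-2.4,"ty":-0.22}
    - {"tx":-2.4,"ty":-0.22}
    - {"tx":-2.4,"ty":-0.22}
    - {"tx":-2.4,"ty":-0.22}
    - {"tx":-2.4,"ty":-0.22}
    - {"tx":-2.4,"ty":-0.22}
    - {"tx":-2.4,"ty":-0.22}
    - {"tz":2.0}
    - {"tz":2.0}
    - {"tz":2.0}
    - {"tz":2.0}

```text
invalid input at $.series[0]: expected keys tx, ty, tz, turn, jaw
```

```bash
python3 - <<'E'
from h import *
f,K,W=snap('wrist','w1.png'); s=telemetry.state();print(s['time'],s['position'],s['orientation'][0],s['gripper_width'])
for p in [(538.8,-384.8,80),(543.5,-304.9,85),(547.6,-277.2,160),(538,-399.7,80)]: print(p,proj(K,W,p).round(0))
S=np.load('/tmp/scene.npz')
for p in [(296,212),(350,261)]: print(onz(S['K'],S['W'],*p,0))
E
```

```text
0.2 [5.74824397e+02 2.76986354e-03 4.04083501e+02] [-2.04107952e-05  9.99999319e-01 -1.16684567e-03] 85.89463229104456
(538.8, -384.8, 80) [225. 429.]
(543.5, -304.9, 85) [227. 393.]
(547.6, -277.2, 160) [225. 441.]
(538, -399.7, 80) [225. 435.]
[ 685.95302413 -105.13833116    0.        ]
[ 680.52715473 -332.24950733    0.        ]
```

View pics/w1.png

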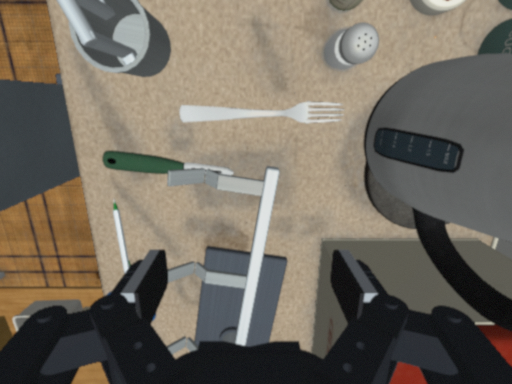

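Call:
jog_arm:
  series:
    - {"tx":-2.4,"ty":-0.22,"tz":0,"turn":0,"jaw":110}
    - {"tx":-2.4,"ty":-0.22,"tz":0,"turn":0,"jaw":110}
    - {"tx":-2.4,"ty":-0.22,"tz":0,"turn":0,"jaw":110}
    - {"tx":-2.4,"ty":-0.22,"tz":0,"turn":0,"jaw":110}
    - {"tx":-2.4,"ty":-0.22,"tz":0,"turn":0,"jaw":110}
    - {"tx":-2.4,"ty":-0.22,"tz":0,"turn":0,"jaw":110}
    - {"tx":-2.4,"ty":-0.22,"tz":0,"turn":0,"jaw":110}
    - {"tx":-2.4,"ty":-0.22,"tz":0,"turn":0,"jaw":110}
    - {"tx":-2.4,"ty":-0.22,"tz":0,"turn":0,"jaw":110}
    - {"tx":-2.4,"ty":-0.22,"tz":0,"turn":0,"jaw":110}
    - {"tx":-2.4,"ty":-0.22,"tz":0,"turn":0,"jaw":110}
    - {"tx":-2.4,"ty":-0.22,"tz":0,"turn":0,"jaw":110}
    - {"tx":-2.4,"ty":-0.22,"tz":0,"turn":0,"jaw":110}
    - {"tx":-2.4,"ty":-0.22,"tz":0,"turn":0,"jaw":110}
    - {"tx":-2.4,"ty":-0.22,"tz":0,"turn":0,"jaw":110}
    - {"tx":-2.4,"ty":-0.22,"tz":0,"turn":0,"jaw":110}
    - {"tx":0,"ty":0,"tz":2,"turn":0,"jaw":110}
    - {"tx":0,"ty":0,"tz":2,"turn":0,"jaw":110}
    - {"tx":0,"ty":0,"tz":2,"turn":0,"jaw":110}
    - {"tx":0,"ty":0,"tz":2,"turn":0,"jaw":110}

```text
time: 1.87
position: [539.6, -384.2, 323.5]
orientation: [[0.0, 1.0, -0.0], [1.0, -0.0, 0.0], [0.0, -0.0, -1.0]]
ft_force: [0.2, -0.1, -0.2]
gripper_width: 48.7
gripper_force: 0.0
```

```bash
python3 - <<'E'
from h import *
f,K,W=snap('wrist'); s=telemetry.state();print(s['time'],s['position'],s['orientation'][0],s['gripper_width'])
for p in [(538.8,-384.8,80),(543.5,-304.9,85),(547.6,-277.2,160),(538,-399.7,80)]:
    q=proj(K,W,p).round(0);print(p,q); cv2.circle(f,tuple(int(t) for t in q),3,(0,0,255),1)
cv2.imwrite('pics/w2.png',f)
E
```

```text
1.9167 [ 538.58167169 -383.06305441  318.2131361 ] [ 3.04390634e-04  9.99982803e-01 -5.85677072e-03] 48.96941727064662
(538.8, -384.8, 80) [248. 207.]
(543.5, -304.9, 85) [255. 102.]
(547.6, -277.2, 160) [268.  33.]
(538, -399.7, 80) [247. 224.]
```

View pics/w2.png

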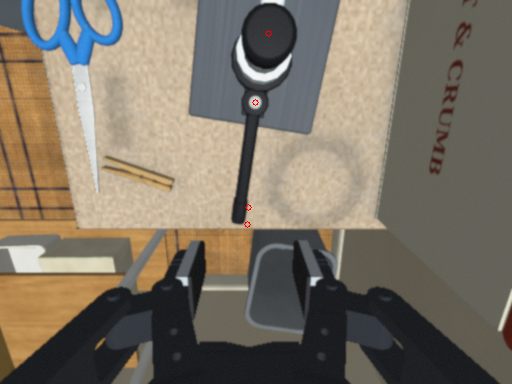

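Call:
jog_arm:
  series:
    - {"tx":0,"ty":-0.5,"tz":1.2,"turn":7,"jaw":110}
    - {"tx":0,"ty":0,"tz":1.2,"turn":0,"jaw":110}
    - {"tx":0,"ty":0,"tz":1.2,"turn":0,"jaw":110}
    - {"tx":0,"ty":0,"tz":1.2,"turn":0,"jaw":110}
    - {"tx":0,"ty":0,"tz":1.2,"turn":0,"jaw":110}
    - {"tx":0,"ty":0,"tz":1.2,"turn":0,"jaw":110}
    - {"tx":0,"ty":0,"tz":1.2,"turn":0,"jaw":110}
    - {"tx":0,"ty":0,"tz":1.2,"turn":0,"jaw":110}
    - {"tx":0,"ty":0,"tz":0,"turn":0,"jaw":180}
    - {"tx":0,"ty":0,"tz":0,"turn":0,"jaw":180}
    - {"tx":0,"ty":0,"tz":0,"turn":0,"jaw":180}
    - {"tx":0,"ty":0,"tz":0,"turn":0,"jaw":180}
    - {"tx":0,"ty":0,"tz":0,"turn":0,"jaw":180}
  newtons: 20

```text
time: 3.0
position: [535.1, -384.3, 229.8]
orientation: [[0.122, 0.993, 0.001], [0.993, -0.122, -0.001], [-0.001, 0.001, -1.0]]
ft_force: [-0.4, 0.2, 0.4]
gripper_width: 25.1
gripper_force: 0.0
```

Call:
jog_arm:
  series:
    - {"tx":0.015,"ty":-0.495,"tz":0,"turn":3.55,"jaw":180}
    - {"tx":0.015,"ty":-0.495,"tz":0,"turn":3.55,"jaw":180}
    - {"tx":0.015,"ty":-0.495,"tz":0,"turn":3.55,"jaw":180}
    - {"tx":0.015,"ty":-0.495,"tz":0,"turn":3.55,"jaw":180}
    - {"tx":0.015,"ty":-0.495,"tz":0,"turn":3.55,"jaw":180}
    - {"tx":0.015,"ty":-0.495,"tz":0,"turn":3.55,"jaw":180}
    - {"tx":0.015,"ty":-0.495,"tz":0,"turn":3.55,"jaw":180}
    - {"tx":0.015,"ty":-0.495,"tz":0,"turn":3.55,"jaw":180}
    - {"tx":0.015,"ty":-0.495,"tz":0,"turn":3.55,"jaw":180}
    - {"tx":0.015,"ty":-0.495,"tz":0,"turn":3.55,"jaw":180}
    - {"tx":0.015,"ty":-0.495,"tz":0,"turn":3.55,"jaw":180}
    - {"tx":0.015,"ty":-0.495,"tz":0,"turn":3.55,"jaw":180}
    - {"tx":0.015,"ty":-0.495,"tz":0,"turn":3.55,"jaw":180}
    - {"tx":0.015,"ty":-0.495,"tz":0,"turn":3.55,"jaw":180}
    - {"tx":0.015,"ty":-0.495,"tz":0,"turn":3.55,"jaw":180}
    - {"tx":0.015,"ty":-0.495,"tz":0,"turn":3.55,"jaw":180}

```text
time: 4.33
position: [472.8, -340.4, 229.7]
orientation: [[0.899, 0.439, 0.001], [0.439, -0.899, -0.002], [0.0, 0.003, -1.0]]
ft_force: [-0.1, -1.5, -0.1]
gripper_width: 25.2
gripper_force: 0.5
```

Call:
jog_arm:
  series:
    - {"tx":0.015,"ty":-0.495,"tz":0,"turn":3.55,"jaw":180}
    - {"tx":0,"ty":0.4,"tz":0,"turn":0,"jaw":150}
    - {"tx":0,"ty":0,"tz":-2,"turn":0,"jaw":130}
    - {"tx":0,"ty":0,"tz":-2,"turn":0,"jaw":110}
    - {"tx":0,"ty":0,"tz":-2,"turn":0,"jaw":110}
    - {"tx":0,"ty":0,"tz":-2,"turn":0,"jaw":110}
    - {"tx":0,"ty":0,"tz":-2,"turn":0,"jaw":110}
    - {"tx":0,"ty":0,"tz":-2.3,"turn":0,"jaw":110}
    - {"tx":0,"ty":0,"tz":0,"turn":-6.55,"jaw":110}
    - {"tx":0,"ty":0,"tz":0,"turn":-6.55,"jaw":110}
    - {"tx":0,"ty":0,"tz":0,"turn":-6.55,"jaw":110}
    - {"tx":0,"ty":0,"tz":0,"turn":-6.55,"jaw":110}
    - {"tx":0,"ty":0,"tz":0,"turn":-6.55,"jaw":110}
    - {"tx":0,"ty":0,"tz":0,"turn":-6.55,"jaw":110}
    - {"tx":0,"ty":0,"tz":0,"turn":-6.55,"jaw":110}
    - {"tx":0,"ty":0,"tz":0,"turn":-6.55,"jaw":110}
    - {"tx":0,"ty":0,"tz":0,"turn":-6.55,"jaw":110}
    - {"tx":0,"ty":0,"tz":0,"turn":0,"jaw":110}

```text
time: 5.83
position: [472.4, -339.6, 352.2]
orientation: [[0.142, 0.99, 0.001], [0.99, -0.142, -0.001], [-0.001, 0.001, -1.0]]
ft_force: [-0.6, 0.7, -0.1]
gripper_width: 48.5
gripper_force: 0.0
```

```bash
cat > go.py <<'E'
import sys
from h import *
s=telemetry.state();R=np.array(s['orientation']);d=np.array([float(a) for a in sys.argv[1:4]])-s['position']
print('t',s['time'],np.round(s['position'],1),'yaw cw',np.degrees(np.arctan2(R[0,0],R[1,0])).round(2),'j6',round(s['joint_pos'][5],2),'move cm',(R.T@d/10).round(2))
E
python3 go.py 547.6 -277.2 352; python3 - <<'E'
from h import *
f,K,W=snap('wrist','w3.png')
E
```

```text
t 5.8333 [ 472.4 -339.6  352.2] yaw cw 8.15 j6 -0.69 move cm [7.24 6.55 0.02]
```

View pics/w3.png

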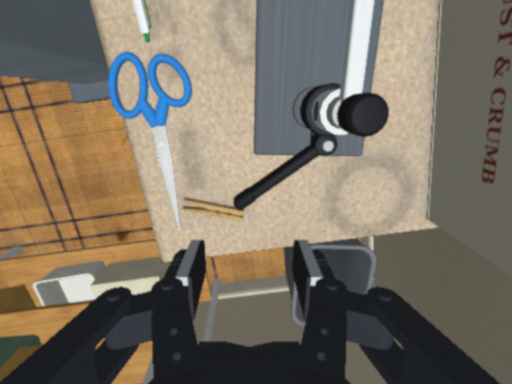

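Call:
jog_arm:
  series:
    - {"tx":1.81,"ty":1.64,"tz":0,"turn":0,"jaw":110}
    - {"tx":1.81,"ty":1.64,"tz":0,"turn":0,"jaw":110}
    - {"tx":1.81,"ty":1.64,"tz":0,"turn":0,"jaw":110}
    - {"tx":1.81,"ty":1.63,"tz":0,"turn":0,"jaw":110}
    - {"tx":0,"ty":0,"tz":0,"turn":0,"jaw":110}
    - {"tx":0,"ty":0,"tz":1.2,"turn":0,"jaw":110}
    - {"tx":0,"ty":0,"tz":1.2,"turn":0,"jaw":110}
    - {"tx":0,"ty":0,"tz":1.2,"turn":0,"jaw":110}
    - {"tx":0,"ty":0,"tz":1.2,"turn":0,"jaw":110}
    - {"tx":0,"ty":0,"tz":0,"turn":0,"jaw":255}
    - {"tx":0,"ty":0,"tz":0,"turn":0,"jaw":255}
    - {"tx":0,"ty":0,"tz":0,"turn":0,"jaw":255}
    - {"tx":0,"ty":0,"tz":0,"turn":0,"jaw":255}
    - {"tx":0,"ty":0,"tz":0,"turn":0,"jaw":255}
    - {"tx":0,"ty":0,"tz":0,"turn":0,"jaw":255}
    - {"tx":0,"ty":0,"tz":0,"turn":0,"jaw":255}
  newtons: 50

```text
time: 7.22
position: [547.8, -277.1, 303.8]
orientation: [[0.146, 0.989, 0.001], [0.989, -0.146, -0.0], [-0.0, 0.001, -1.0]]
ft_force: [4.0, -0.2, -5.3]
gripper_width: 22.1
gripper_force: 49.1
```

Call:
jog_arm:
  series:
    - {"tx":0,"ty":0,"tz":-0.62,"turn":0,"jaw":255}
    - {"tx":0,"ty":0,"tz":-0.62,"turn":0,"jaw":255}
    - {"tx":0,"ty":0,"tz":-0.62,"turn":0,"jaw":255}
    - {"tx":0,"ty":0,"tz":-0.62,"turn":0,"jaw":255}
    - {"tx":0,"ty":0,"tz":-0.62,"turn":0,"jaw":255}
    - {"tx":0,"ty":0,"tz":-0.62,"turn":0,"jaw":255}
    - {"tx":0,"ty":0,"tz":-0.62,"turn":0,"jaw":255}
    - {"tx":0,"ty":0,"tz":-0.62,"turn":0,"jaw":255}
    - {"tx":0,"ty":0,"tz":-0.62,"turn":0,"jaw":255}
    - {"tx":0,"ty":0,"tz":-0.62,"turn":0,"jaw":255}
    - {"tx":0,"ty":0,"tz":-0.62,"turn":0,"jaw":255}
    - {"tx":0,"ty":0,"tz":-0.62,"turn":0,"jaw":255}
    - {"tx":0,"ty":0,"tz":-0.62,"turn":0,"jaw":255}
    - {"tx":0,"ty":0,"tz":-0.62,"turn":0,"jaw":255}
    - {"tx":0,"ty":0,"tz":0,"turn":0,"jaw":255}
    - {"tx":0,"ty":0,"tz":0,"turn":0,"jaw":255}

```text
time: 8.55
position: [547.7, -277.1, 391.2]
orientation: [[0.146, 0.989, 0.001], [0.989, -0.146, -0.0], [-0.0, 0.001, -1.0]]
ft_force: [3.8, 0.4, -1.4]
gripper_width: 22.4
gripper_force: 52.7
```

Call:
jog_arm:
  series:
    - {"tx":0,"ty":0,"tz":0.2,"turn":0,"jaw":255}
    - {"tx":0,"ty":0,"tz":0.2,"turn":0,"jaw":255}
    - {"tx":0,"ty":0,"tz":0.1,"turn":0,"jaw":255}
    - {"tx":0,"ty":0,"tz":0,"turn":0,"jaw":255}

```text
time: 8.88
position: [547.7, -277.1, 385.9]
orientation: [[0.146, 0.989, 0.001], [0.989, -0.146, -0.0], [-0.0, 0.001, -1.0]]
ft_force: [2.9, 2.2, 0.8]
gripper_width: 22.3
gripper_force: 53.0
```

```bash
python3 - <<'E'
from h import *
a,K,W=snap('scene');b,_,_=snap('side')
c=np.hstack([cv2.resize(a[160:300,230:350],(480,560),interpolation=cv2.INTER_CUBIC),cv2.resize(b[100:220,230:310],(320,480),interpolation=cv2.INTER_CUBIC)[:, :].copy() if 0 else cv2.resize(b[90:220,235:309],(320,560),interpolation=cv2.INTER_CUBIC)])
cv2.imwrite('pics/c2.png',c)
E
```

```text
(no output)
```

View pics/c2.png

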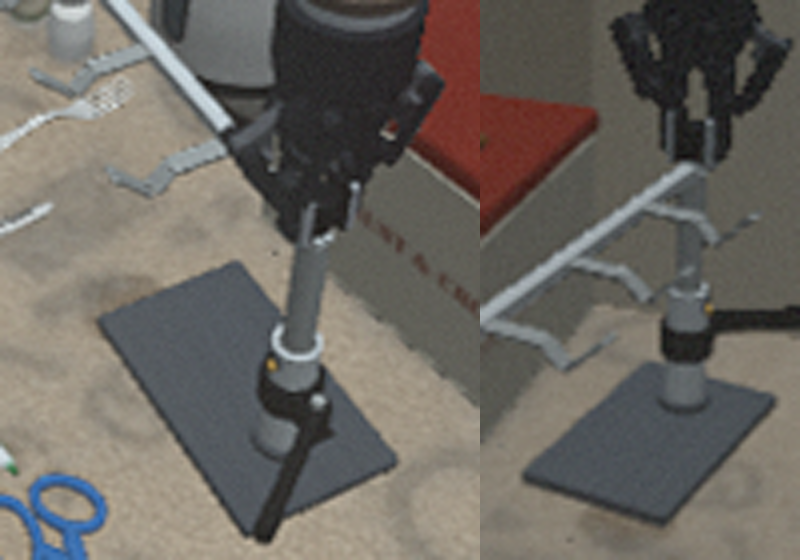

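Call:
jog_arm:
  series:
    - {"tx":0,"ty":0,"tz":0,"turn":0,"jaw":110}
    - {"tx":0,"ty":0,"tz":0,"turn":0,"jaw":110}
    - {"tx":0,"ty":0,"tz":0,"turn":0,"jaw":110}
    - {"tx":0,"ty":0,"tz":-2.3,"turn":0,"jaw":110}
    - {"tx":0,"ty":0,"tz":-2.3,"turn":0,"jaw":110}
    - {"tx":-1.81,"ty":-1.64,"tz":0,"turn":0,"jaw":110}
    - {"tx":-1.81,"ty":-1.64,"tz":0,"turn":0,"jaw":110}
    - {"tx":-1.81,"ty":-1.64,"tz":0,"turn":0,"jaw":110}
    - {"tx":-1.81,"ty":-1.64,"tz":0,"turn":0,"jaw":110}
    - {"tx":0,"ty":0,"tz":0,"turn":6.4,"jaw":110}
    - {"tx":0,"ty":0,"tz":0,"turn":6.4,"jaw":110}
    - {"tx":0,"ty":0,"tz":0,"turn":6.4,"jaw":110}
    - {"tx":0,"ty":0,"tz":0,"turn":6.4,"jaw":110}
    - {"tx":0,"ty":0,"tz":0,"turn":6.4,"jaw":110}
    - {"tx":0,"ty":0,"tz":0,"turn":6.4,"jaw":110}
    - {"tx":0,"ty":0,"tz":0,"turn":6.4,"jaw":110}
    - {"tx":0,"ty":0,"tz":0,"turn":6.4,"jaw":110}
    - {"tx":0,"ty":0,"tz":0,"turn":6.4,"jaw":110}
    - {"tx":0,"ty":0,"tz":0,"turn":0,"jaw":110}

```text
time: 10.57
position: [471.9, -339.3, 431.3]
orientation: [[0.915, 0.404, -0.001], [0.404, -0.915, 0.0], [-0.001, -0.0, -1.0]]
ft_force: [-0.6, -0.2, -0.7]
gripper_width: 48.4
gripper_force: 0.0
```

```bash
python3 go.py 472.4 -339.6 230
```

```text
t 10.5667 [ 471.9 -339.3  431.3] yaw cw 66.17 j6 0.32 move cm [ 0.05  0.05 20.13]
```

Call:
jog_arm:
  series:
    - {"tx":0,"ty":0,"tz":2.0,"turn":0,"jaw":110}
    - {"tx":0,"ty":0,"tz":2.0,"turn":0,"jaw":110}
    - {"tx":0,"ty":0,"tz":2.0,"turn":0,"jaw":110}
    - {"tx":0,"ty":0,"tz":2.0,"turn":0,"jaw":110}
    - {"tx":0,"ty":0,"tz":2.0,"turn":0,"jaw":110}
    - {"tx":0,"ty":0,"tz":2.0,"turn":0,"jaw":110}
    - {"tx":0,"ty":0,"tz":2.0,"turn":0,"jaw":110}
    - {"tx":0,"ty":0,"tz":2.0,"turn":0,"jaw":110}
    - {"tx":0,"ty":0,"tz":2.0,"turn":0,"jaw":110}
    - {"tx":0,"ty":0,"tz":2.0,"turn":0,"jaw":110}
    - {"tx":0,"ty":0,"tz":0,"turn":0,"jaw":180}
    - {"tx":0,"ty":0,"tz":0,"turn":0,"jaw":180}
    - {"tx":0,"ty":0,"tz":0,"turn":0,"jaw":180}
    - {"tx":0,"ty":0,"tz":0,"turn":0,"jaw":180}
    - {"tx":0,"ty":0,"tz":0,"turn":0,"jaw":180}

```text
time: 11.82
position: [472.6, -339.7, 233.2]
orientation: [[0.913, 0.407, 0.002], [0.407, -0.913, -0.002], [0.001, 0.003, -1.0]]
ft_force: [0.1, -0.0, 0.2]
gripper_width: 25.0
gripper_force: 0.0
```

Call:
jog_arm:
  series:
    - {"tx":0.015,"ty":0.495,"tz":0,"turn":-3.55,"jaw":180}
    - {"tx":0.015,"ty":0.495,"tz":0,"turn":-3.55,"jaw":180}
    - {"tx":0.015,"ty":0.495,"tz":0,"turn":-3.55,"jaw":180}
    - {"tx":0.015,"ty":0.495,"tz":0,"turn":-3.55,"jaw":180}
    - {"tx":0.015,"ty":0.495,"tz":0,"turn":-3.55,"jaw":180}
    - {"tx":0.015,"ty":0.495,"tz":0,"turn":-3.55,"jaw":180}
    - {"tx":0.015,"ty":0.495,"tz":0,"turn":-3.55,"jaw":180}
    - {"tx":0.015,"ty":0.495,"tz":0,"turn":-3.55,"jaw":180}
    - {"tx":0.015,"ty":0.495,"tz":0,"turn":-3.55,"jaw":180}
    - {"tx":0.015,"ty":0.495,"tz":0,"turn":-3.55,"jaw":180}
    - {"tx":0.015,"ty":0.495,"tz":0,"turn":-3.55,"jaw":180}
    - {"tx":0.015,"ty":0.495,"tz":0,"turn":-3.55,"jaw":180}
    - {"tx":0.015,"ty":0.495,"tz":0,"turn":-3.55,"jaw":180}
    - {"tx":0.015,"ty":0.495,"tz":0,"turn":-3.55,"jaw":180}
    - {"tx":0.015,"ty":0.495,"tz":0,"turn":-3.55,"jaw":180}
    - {"tx":0.015,"ty":0.495,"tz":0,"turn":-3.55,"jaw":180}
    - {"tx":0.015,"ty":0.495,"tz":0,"turn":-3.55,"jaw":180}

```text
time: 13.23
position: [537.6, -386.3, 232.3]
orientation: [[0.095, 0.995, 0.0], [0.995, -0.095, -0.0], [-0.0, 0.0, -1.0]]
ft_force: [-0.7, 0.8, -0.0]
gripper_width: 25.2
gripper_force: 0.5
```

Call:
jog_arm:
  series:
    - {"tx":0,"ty":0.2,"tz":0,"turn":0,"jaw":180}
    - {"tx":0,"ty":0.2,"tz":0,"turn":0,"jaw":180}
    - {"tx":0,"ty":0,"tz":0,"turn":0,"jaw":180}

```text
time: 13.48
position: [541.6, -386.8, 232.1]
orientation: [[0.1, 0.995, 0.001], [0.995, -0.1, -0.001], [-0.001, 0.001, -1.0]]
ft_force: [0.2, -0.2, -0.4]
gripper_width: 25.4
gripper_force: 0.0
```

Call:
jog_arm:
  series:
    - {"tx":0,"ty":0.2,"tz":0,"turn":0,"jaw":180}
    - {"tx":0,"ty":0.2,"tz":0,"turn":0,"jaw":180}
    - {"tx":0,"ty":0,"tz":0,"turn":0,"jaw":180}

```text
time: 13.73
position: [545.3, -387.2, 231.7]
orientation: [[0.099, 0.995, -0.0], [0.995, -0.099, -0.0], [-0.0, -0.0, -1.0]]
ft_force: [-1.1, -0.2, 1.0]
gripper_width: 24.7
gripper_force: 0.4
```

Call:
jog_arm:
  series:
    - {"tx":0,"ty":0.1,"tz":0,"turn":0,"jaw":180}
    - {"tx":0,"ty":0.1,"tz":0,"turn":0,"jaw":180}
    - {"tx":0,"ty":0,"tz":0,"turn":0,"jaw":180}

```text
time: 13.98
position: [546.4, -387.4, 231.4]
orientation: [[0.098, 0.995, -0.003], [0.995, -0.098, 0.001], [0.0, -0.004, -1.0]]
ft_force: [-7.0, 0.2, 4.0]
gripper_width: 25.0
gripper_force: 3.5
```

Call:
jog_arm:
  series:
    - {"tx":0,"ty":-0.7,"tz":0,"turn":0,"jaw":110}
    - {"tx":0,"ty":0,"tz":0,"turn":-5.7,"jaw":110}
    - {"tx":0,"ty":0,"tz":-2.75,"turn":0,"jaw":0}
    - {"tx":0,"ty":0,"tz":-2.75,"turn":0,"jaw":0}
    - {"tx":0,"ty":0,"tz":-2.75,"turn":0,"jaw":0}
    - {"tx":0,"ty":0,"tz":-2.75,"turn":0,"jaw":0}
    - {"tx":0,"ty":0,"tz":-2.75,"turn":0,"jaw":0}
    - {"tx":0,"ty":0,"tz":-2.75,"turn":0,"jaw":0}
    - {"tx":0,"ty":0,"tz":-2.75,"turn":0,"jaw":0}
    - {"tx":0,"ty":0,"tz":-2.75,"turn":0,"jaw":0}

```text
time: 14.82
position: [540.1, -386.2, 452.8]
orientation: [[-0.001, 1.0, 0.001], [1.0, 0.001, 0.0], [0.0, 0.001, -1.0]]
ft_force: [0.3, -0.1, 0.0]
gripper_width: 85.4
gripper_force: 0.0
```

Call:
jog_arm:
  series:
    - {"tx":2.78,"ty":-0.45,"tz":0,"turn":0,"jaw":0}
    - {"tx":2.78,"ty":-0.45,"tz":0,"turn":0,"jaw":0}
    - {"tx":2.78,"ty":-0.45,"tz":0,"turn":0,"jaw":0}
    - {"tx":2.78,"ty":-0.45,"tz":0,"turn":0,"jaw":0}
    - {"tx":2.78,"ty":-0.45,"tz":0,"turn":0,"jaw":0}
    - {"tx":2.78,"ty":-0.45,"tz":0,"turn":0,"jaw":0}
    - {"tx":2.78,"ty":-0.45,"tz":0,"turn":0,"jaw":0}
    - {"tx":2.78,"ty":-0.45,"tz":0,"turn":0,"jaw":0}
    - {"tx":2.78,"ty":-0.45,"tz":0,"turn":0,"jaw":0}
    - {"tx":2.78,"ty":-0.45,"tz":0,"turn":0,"jaw":0}
    - {"tx":2.78,"ty":-0.45,"tz":0,"turn":0,"jaw":0}
    - {"tx":2.78,"ty":-0.45,"tz":0,"turn":0,"jaw":0}
    - {"tx":2.78,"ty":-0.45,"tz":0,"turn":0,"jaw":0}
    - {"tx":2.78,"ty":-0.45,"tz":0,"turn":0,"jaw":0}
    - {"tx":2.78,"ty":-0.45,"tz":0,"turn":0,"jaw":0}
    - {"tx":2.78,"ty":-0.45,"tz":0,"turn":0,"jaw":0}
    - {"tx":2.78,"ty":-0.45,"tz":0,"turn":0,"jaw":0}
    - {"tx":2.78,"ty":-0.45,"tz":0,"turn":0,"jaw":0}
    - {"tx":2.78,"ty":-0.45,"tz":0,"turn":0,"jaw":0}
    - {"tx":2.78,"ty":-0.45,"tz":0,"turn":0,"jaw":0}

```text
time: 16.48
position: [449.1, 170.8, 451.5]
orientation: [[-0.001, 1.0, 0.001], [1.0, 0.001, 0.001], [0.001, 0.001, -1.0]]
ft_force: [0.5, -0.5, -0.1]
gripper_width: 85.2
gripper_force: 0.0
```

```bash
python3 - <<'E'
from h import *
f,K,W=snap('wrist','w4.png'); s=telemetry.state();print(s['time'],s['position'],s['orientation'][0]); np.savez('/tmp/w4',K=K,W=W,f=f)
f,K,W=snap('scene');np.savez('/tmp/s4',K=K,W=W,f=f)
E
```

```text
16.5333 [448.08723554 174.23654825 451.50848774] [-4.15506689e-03  9.99991352e-01  1.76269414e-04]
```

View pics/w4.png

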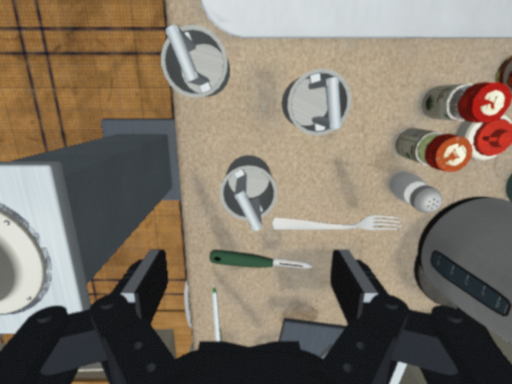

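```bash
cat > bars.py <<'E'
from h import *
# find the light, low-saturation loop bars; fit rotated rect; rays onto z=143 for the bar centre and direction
def bars(f,K,W,rois,z=143):
    out=[]
    g=f.astype(int); lo=g.min(2); sat=g.max(2)-lo
    for (x,y,r) in rois:
        m=np.zeros(lo.shape,np.uint8); sub=(slice(max(0,y-r),y+r),slice(max(0,x-r),x+r))
        t=np.percentile(lo[sub][sat[sub]<14],80) if TH is None else TH
        m[sub]=((lo[sub]>t)&(sat[sub]<16))*255
        n,l,st,_=cv2.connectedComponentsWithStats(m); 
        k=min(range(1,n),key=lambda k:-st[k,4])
        rc=cv2.minAreaRect(np.argwhere(l==k)[:,::-1].astype(np.float32))
        b=cv2.boxPoints(rc); e=sorted([(np.linalg.norm(b[i]-b[(i+1)%4]),i) for i in range(4)])
        i,j=e[0][1],e[1][1]; p,q=(b[i]+b[(i+1)%4])/2,(b[j]+b[(j+1)%4])/2
        P,Q=onz(K,W,*p,z),onz(K,W,*q,z); d=Q-P; d=d*(1 if d[1]>0 else -1)
        c=onz(K,W,*((p+q)/2),z)
        out.append((c,np.degrees(np.arctan2(d[0],d[1])),np.linalg.norm(d)))
        print('px',np.round((p+q)/2),'w%.0f'%min(rc[1]),'c',c[:2].round(1),'cw yaw of bar from +y %.1f'%out[-1][1],'len %.1f'%out[-1][2],'t',t)
    return out
TH=None
E
python3 - <<'E'
from h import *
import bars
d=np.load('/tmp/w4.npz')
f=d['f']
print([f[y,x].tolist() for x,y in [(181,55),(333,100),(248,210),(195,50),(320,100),(270,185),(245,120)]])
bars.TH=165
bars.bars(f,d['K'],d['W'],[(183,55,36),(330,103,32),(247,205,32)])
c=np.hstack([cv2.resize(f[max(0,y-32):y+32,x-32:x+32],(266,266),interpolation=cv2.INTER_CUBIC) for x,y in [(183,55),(330,103),(247,205)]])
cv2.imwrite('pics/c5.png',c)
E
```

```text
[[224, 222, 216], [222, 221, 214], [222, 222, 213], [173, 178, 175], [181, 184, 183], [72, 71, 69], [134, 160, 176]]
px [203.  68.] w30 c [408.3 279.2] cw yaw of bar from +y 2.9 len 37.0 t 165
px [324. 102.] w52 c [519.1 249.5] cw yaw of bar from +y -4.8 len 55.9 t 165
px [238. 203.] w30 c [437.9 149.7] cw yaw of bar from +y -17.1 len 68.7 t 165
```

View pics/c5.png

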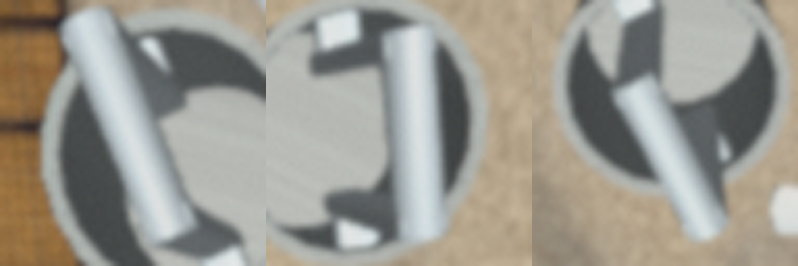

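```bash
python3 - <<'E'
from h import *
import bars
d=np.load('/tmp/w4.npz')
bars.TH=197
bars.bars(d['f'],d['K'],d['W'],[(183,55,36),(333,103,27),(247,210,28)])
for p,q in [((172.2,26.6),(191.9,78.3)),((332.6,78.2),(335,127.5)),((240.2,194.2),(257.3,228.3))]:
    P,Q=[onz(d['K'],d['W'],*t,143) for t in (p,q)]; D=(P-Q)*np.sign(P[1]-Q[1]); print(((P+Q)/2)[:2].round(1),np.degrees(np.arctan2(D[0],D[1])).round(1),np.linalg.norm(D).round(1))
E
python3 go.py 450 138 400
```

```text
px [181.  53.] w5 c [389.4 291.1] cw yaw of bar from +y -20.2 len 44.2 t 197
px [334. 103.] w5 c [528.7 249. ] cw yaw of bar from +y -8.8 len 44.8 t 197
px [248. 212.] w4 c [448.6 140.5] cw yaw of bar from +y -24.9 len 44.3 t 197
[390.6 290.8] -19.2 43.6
[528.3 248.6] -8.3 44.0
[449.5 140.6] -25.0 42.4
t 16.5833 [448.7 172.3 451.5] yaw cw -0.31 j6 0.11 move cm [-3.44  0.11  5.14]
```

Call:
jog_arm:
  series:
    - {"tx":-1.59,"ty":0,"tz":0,"turn":0,"jaw":0}
    - {"tx":-1.59,"ty":0,"tz":0,"turn":0,"jaw":0}
    - {"tx":0,"ty":0,"tz":0.6,"turn":6.53,"jaw":0}
    - {"tx":0,"ty":0,"tz":0.6,"turn":6.53,"jaw":0}
    - {"tx":0,"ty":0,"tz":0.6,"turn":6.53,"jaw":0}
    - {"tx":0,"ty":0,"tz":0.6,"turn":6.53,"jaw":0}
    - {"tx":0,"ty":0,"tz":0.6,"turn":6.53,"jaw":0}
    - {"tx":0,"ty":0,"tz":0.6,"turn":6.53,"jaw":0}
    - {"tx":0,"ty":0,"tz":0.6,"turn":6.53,"jaw":0}
    - {"tx":0,"ty":0,"tz":0.6,"turn":6.53,"jaw":0}
    - {"tx":0,"ty":0,"tz":0.6,"turn":6.53,"jaw":0}
    - {"tx":0,"ty":0,"tz":0.6,"turn":6.53,"jaw":0}
    - {"tx":0,"ty":0,"tz":0,"turn":0,"jaw":0}

```text
time: 17.67
position: [449.4, 136.9, 390.1]
orientation: [[0.91, 0.415, -0.002], [0.415, -0.91, 0.0], [-0.002, -0.001, -1.0]]
ft_force: [-0.1, -0.3, -0.2]
gripper_width: 85.4
gripper_force: 0.0
```

```bash
python3 go.py 448.8 140.5 283; python3 - <<'E'
from h import *
import bars; bars.TH=197
f,K,W=snap('wrist','w5.png')
q=proj(K,W,(448.8,140.5,143)).astype(int);print(q)
bars.bars(f,K,W,[(q[0],q[1],34)])
E
```

```text
t 17.6667 [449.4 136.9 390.1] yaw cw 65.45 j6 1.18 move cm [ 0.11 -0.35 10.71]
[244 203]
px [244. 204.] w5 c [448.7 141. ] cw yaw of bar from +y -24.5 len 44.5 t 197
```

Call:
jog_arm:
  series:
    - {"tx":0.1,"ty":-0.38,"tz":1.34,"turn":0,"jaw":0}
    - {"tx":0,"ty":0,"tz":1.34,"turn":0,"jaw":0}
    - {"tx":0,"ty":0,"tz":1.34,"turn":0,"jaw":0}
    - {"tx":0,"ty":0,"tz":1.34,"turn":0,"jaw":0}
    - {"tx":0,"ty":0,"tz":1.34,"turn":0,"jaw":0}
    - {"tx":0,"ty":0,"tz":1.34,"turn":0,"jaw":0}
    - {"tx":0,"ty":0,"tz":1.34,"turn":0,"jaw":0}
    - {"tx":0,"ty":0,"tz":1.34,"turn":0,"jaw":0}
    - {"tx":0,"ty":0,"tz":0,"turn":0,"jaw":60}
    - {"tx":0,"ty":0,"tz":0,"turn":0,"jaw":90}
    - {"tx":0,"ty":0,"tz":0,"turn":0,"jaw":120}
    - {"tx":0,"ty":0,"tz":0,"turn":0,"jaw":180}
    - {"tx":0,"ty":0,"tz":0,"turn":0,"jaw":255}
    - {"tx":0,"ty":0,"tz":0,"turn":0,"jaw":255}
    - {"tx":0,"ty":0,"tz":0,"turn":0,"jaw":255}
  newtons: 60

```text
time: 18.97
position: [449.8, 141.6, 285.8]
orientation: [[0.908, 0.419, 0.003], [0.419, -0.908, 0.0], [0.003, 0.001, -1.0]]
ft_force: [-1.5, 0.9, 6.0]
gripper_width: 44.9
gripper_force: 62.1
```

Call:
jog_arm:
  series:
    - {"tx":0,"ty":0,"tz":-1.0,"turn":0,"jaw":255}
    - {"tx":0,"ty":0,"tz":-1.5,"turn":0,"jaw":255}
    - {"tx":0,"ty":0,"tz":-1.5,"turn":0,"jaw":255}
    - {"tx":0,"ty":0,"tz":-1.5,"turn":0,"jaw":255}
    - {"tx":0,"ty":0,"tz":-1.5,"turn":0,"jaw":255}
    - {"tx":0,"ty":0,"tz":-1.5,"turn":0,"jaw":255}
    - {"tx":0,"ty":0,"tz":-1.5,"turn":0,"jaw":255}
    - {"tx":0,"ty":0,"tz":0,"turn":5.5,"jaw":255}
    - {"tx":0,"ty":0,"tz":0,"turn":5.5,"jaw":255}
    - {"tx":0,"ty":0,"tz":0,"turn":5.5,"jaw":255}
    - {"tx":0,"ty":0,"tz":0,"turn":5.5,"jaw":255}
    - {"tx":0,"ty":0,"tz":0,"turn":5.5,"jaw":255}
    - {"tx":0,"ty":0,"tz":0,"turn":5.4,"jaw":255}
    - {"tx":0,"ty":0,"tz":0,"turn":0,"jaw":255}

```text
time: 20.13
position: [448.8, 141.4, 384.4]
orientation: [[0.99, -0.144, -0.001], [-0.144, -0.99, -0.0], [-0.001, 0.0, -1.0]]
ft_force: [-0.0, 0.6, -1.5]
gripper_width: 45.2
gripper_force: 61.6
```

```bash
python3 go.py 427.5 -173.5 386
```

```text
t 20.1333 [448.8 141.4 384.4] yaw cw 98.27 j6 1.76 move cm [ 2.42 31.47 -0.15]
```

Call:
jog_arm:
  series:
    - {"tx":0.15,"ty":0.8,"tz":0,"turn":0,"jaw":255}
    - {"tx":0.15,"ty":1.5,"tz":0,"turn":0,"jaw":255}
    - {"tx":0.15,"ty":2.0,"tz":0,"turn":0,"jaw":255}
    - {"tx":0.15,"ty":2.0,"tz":0,"turn":0,"jaw":255}
    - {"tx":0.15,"ty":2.0,"tz":0,"turn":0,"jaw":255}
    - {"tx":0.15,"ty":2.0,"tz":0,"turn":0,"jaw":255}
    - {"tx":0.15,"ty":2.0,"tz":0,"turn":0,"jaw":255}
    - {"tx":0.15,"ty":2.0,"tz":0,"turn":0,"jaw":255}
    - {"tx":0.15,"ty":2.0,"tz":0,"turn":0,"jaw":255}
    - {"tx":0.15,"ty":2.0,"tz":0,"turn":0,"jaw":255}
    - {"tx":0.15,"ty":2.0,"tz":0,"turn":0,"jaw":255}
    - {"tx":0.15,"ty":2.0,"tz":0,"turn":0,"jaw":255}
    - {"tx":0.15,"ty":2.0,"tz":0,"turn":0,"jaw":255}
    - {"tx":0.15,"ty":2.0,"tz":0,"turn":0,"jaw":255}
    - {"tx":0.15,"ty":2.0,"tz":0,"turn":0,"jaw":255}
    - {"tx":0.15,"ty":1.9,"tz":0,"turn":0,"jaw":255}
    - {"tx":0,"ty":1.3,"tz":-0.15,"turn":0,"jaw":255}
    - {"tx":0,"ty":0,"tz":0,"turn":0,"jaw":255}

```text
time: 21.63
position: [427.7, -176.2, 386.2]
orientation: [[0.99, -0.142, -0.0], [-0.142, -0.99, -0.001], [0.0, 0.001, -1.0]]
ft_force: [1.2, 0.2, -2.5]
gripper_width: 44.9
gripper_force: 61.9
```

```bash
python3 go.py 500.7 -184.4 386; python3 - <<'E'
from h import *
a,K,W=snap('scene');b,K2,W2=snap('side')
def mk(im,K,W,P):
    for p in P:
        q=proj(K,W,p); cv2.circle(im,tuple(int(t) for t in q),2,(0,0,255),-1)
ex=np.array([.989,-.146,0]);ey=np.array([.146,.989,0]);O=np.array([547.6,-277.2,0])
P=[O-60*ex+y*ey+[0,0,207] for y in (85,185,285)]+[O-88*ex+y*ey+[0,0,226] for y in (85,185,285)]
mk(a,K,W,P);mk(b,K2,W2,P)
c=np.hstack([cv2.resize(a[130:250,200:320],(400,400),interpolation=cv2.INTER_CUBIC),cv2.resize(b[100:220,200:320],(400,400),interpolation=cv2.INTER_CUBIC)])
cv2.imwrite('pics/c6.png',c)
E
```

```text
t 21.6333 [ 427.7 -176.2  386.2] yaw cw 98.17 j6 1.06 move cm [ 7.35 -0.22  0.02]
```

View pics/c6.png

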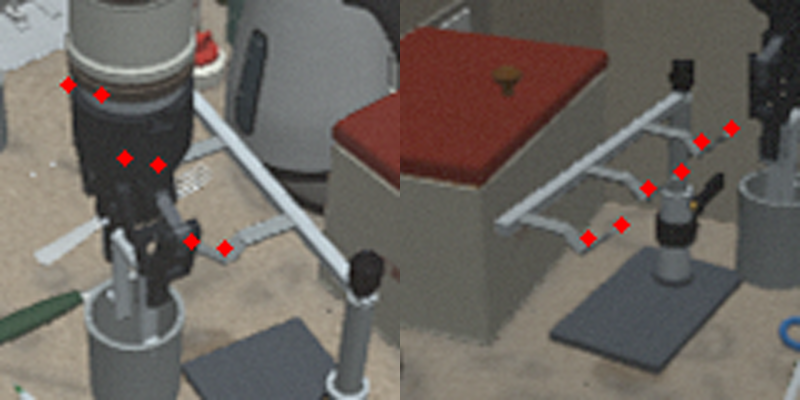

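Call:
jog_arm:
  series:
    - {"tx":0.85,"ty":-0.22,"tz":0,"turn":0,"jaw":255}
    - {"tx":1.1,"ty":0,"tz":0,"turn":0,"jaw":255}
    - {"tx":1.1,"ty":0,"tz":0,"turn":0,"jaw":255}
    - {"tx":1.1,"ty":0,"tz":0,"turn":0,"jaw":255}
    - {"tx":1.1,"ty":0,"tz":0,"turn":0,"jaw":255}
    - {"tx":1.1,"ty":0,"tz":0,"turn":0,"jaw":255}
    - {"tx":1.1,"ty":0,"tz":0,"turn":0,"jaw":255}
    - {"tx":0,"ty":0,"tz":0,"turn":0,"jaw":255}
    - {"tx":0,"ty":0,"tz":0.5,"turn":0,"jaw":255}
    - {"tx":0,"ty":0,"tz":0.5,"turn":0,"jaw":255}
    - {"tx":0,"ty":0,"tz":0.5,"turn":0,"jaw":255}
    - {"tx":0,"ty":0,"tz":0.5,"turn":0,"jaw":255}
    - {"tx":0,"ty":0,"tz":0.4,"turn":0,"jaw":255}
    - {"tx":0,"ty":0,"tz":0.3,"turn":0,"jaw":255}
    - {"tx":0,"ty":0,"tz":0,"turn":0,"jaw":255}

```text
time: 22.98
position: [501.9, -182.1, 357.8]
orientation: [[0.99, -0.142, -0.001], [-0.142, -0.99, 0.001], [-0.001, -0.001, -1.0]]
ft_force: [0.0, 0.4, -1.9]
gripper_width: 44.9
gripper_force: 61.9
```

Call:
jog_arm:
  series:
    - {"tx":0,"ty":0.15,"tz":0.2,"turn":0,"jaw":255}
    - {"tx":0,"ty":0,"tz":0.15,"turn":0,"jaw":255}
    - {"tx":0,"ty":0,"tz":0,"turn":0,"jaw":255}

```text
time: 23.23
position: [502.0, -183.8, 355.2]
orientation: [[0.99, -0.142, -0.0], [-0.142, -0.99, 0.0], [-0.0, -0.0, -1.0]]
ft_force: [-0.7, 0.0, -2.2]
gripper_width: 45.0
gripper_force: 61.9
```

Call:
jog_arm:
  series:
    - {"tx":0,"ty":0,"tz":0.15,"turn":0,"jaw":255}
    - {"tx":0,"ty":0,"tz":0.1,"turn":0,"jaw":255}
    - {"tx":0,"ty":0,"tz":0,"turn":0,"jaw":255}

```text
time: 23.48
position: [502.5, -183.9, 353.9]
orientation: [[0.99, -0.142, 0.002], [-0.142, -0.99, -0.001], [0.002, 0.001, -1.0]]
ft_force: [1.1, 0.8, 3.5]
gripper_width: 45.2
gripper_force: 62.7
```

Call:
jog_arm:
  series:
    - {"tx":0,"ty":0,"tz":0,"turn":0,"jaw":118}
    - {"tx":0,"ty":0,"tz":0,"turn":0,"jaw":110}
    - {"tx":0,"ty":0,"tz":0,"turn":0,"jaw":100}
    - {"tx":0,"ty":0,"tz":0,"turn":0,"jaw":80}
    - {"tx":0,"ty":0,"tz":0,"turn":0,"jaw":60}
    - {"tx":0,"ty":0,"tz":0,"turn":0,"jaw":60}
    - {"tx":0,"ty":0,"tz":-1,"turn":0,"jaw":60}
    - {"tx":0,"ty":0,"tz":-1.5,"turn":0,"jaw":60}
    - {"tx":0,"ty":0,"tz":-2,"turn":0,"jaw":60}
    - {"tx":0,"ty":0,"tz":-2,"turn":0,"jaw":60}
    - {"tx":0,"ty":0,"tz":-2,"turn":0,"jaw":60}
    - {"tx":0,"ty":0,"tz":-1.5,"turn":0,"jaw":0}
    - {"tx":0,"ty":0,"tz":0,"turn":0,"jaw":0}

```text
time: 24.57
position: [502.6, -184.0, 457.6]
orientation: [[0.99, -0.142, 0.007], [-0.142, -0.99, -0.004], [0.007, 0.003, -1.0]]
ft_force: [0.8, -0.5, -0.1]
gripper_width: 85.1
gripper_force: 0.0
```

```bash
python3 go.py 528.5 210 452; python3 - <<'E'
from h import *
a,K,W=snap('scene');b,K2,W2=snap('side')
c=np.hstack([cv2.resize(a[130:250,200:320],(400,400),interpolation=cv2.INTER_CUBIC),cv2.resize(b[100:220,200:320],(400,400),interpolation=cv2.INTER_CUBIC)])
cv2.imwrite('pics/c7.png',c)
E
```

```text
t 24.5667 [ 502.6 -184.   457.6] yaw cw 98.15 j6 1.14 move cm [ -3.02 -39.37   0.41]
```

View pics/c7.png

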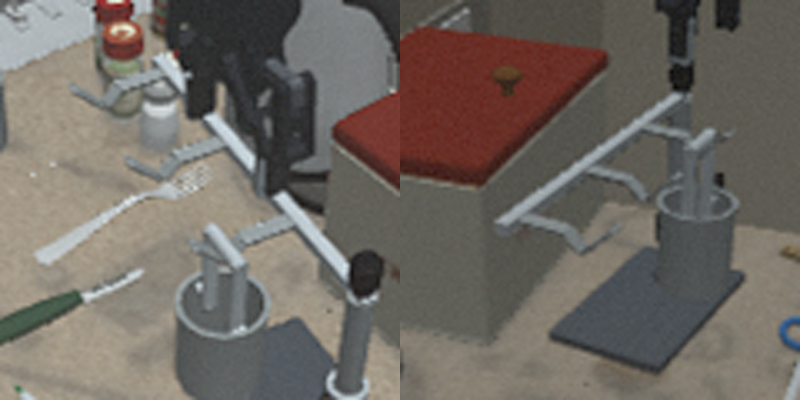

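Call:
jog_arm:
  series:
    - {"tx":-0.18,"ty":-2.16,"tz":0,"turn":0,"jaw":0}
    - {"tx":-0.18,"ty":-2.16,"tz":0,"turn":0,"jaw":0}
    - {"tx":-0.18,"ty":-2.16,"tz":0,"turn":0,"jaw":0}
    - {"tx":-0.18,"ty":-2.16,"tz":0,"turn":0,"jaw":0}
    - {"tx":-0.18,"ty":-2.16,"tz":0,"turn":0,"jaw":0}
    - {"tx":-0.18,"ty":-2.16,"tz":0,"turn":0,"jaw":0}
    - {"tx":-0.18,"ty":-2.16,"tz":0,"turn":0,"jaw":0}
    - {"tx":-0.18,"ty":-2.16,"tz":0,"turn":0,"jaw":0}
    - {"tx":-0.18,"ty":-2.16,"tz":0,"turn":0,"jaw":0}
    - {"tx":-0.18,"ty":-2.16,"tz":0,"turn":0,"jaw":0}
    - {"tx":-0.18,"ty":-2.16,"tz":0,"turn":0,"jaw":0}
    - {"tx":-0.18,"ty":-2.16,"tz":0,"turn":0,"jaw":0}
    - {"tx":-0.18,"ty":-2.16,"tz":0,"turn":0,"jaw":0}
    - {"tx":-0.18,"ty":-2.16,"tz":0,"turn":0,"jaw":0}
    - {"tx":-0.18,"ty":-2.16,"tz":0,"turn":0,"jaw":0}
    - {"tx":-0.18,"ty":-2.16,"tz":0,"turn":0,"jaw":0}
    - {"tx":-0.18,"ty":-2.16,"tz":0,"turn":0,"jaw":0}
    - {"tx":-0.18,"ty":-2.16,"tz":0,"turn":0,"jaw":0}
    - {"tx":-0.18,"ty":-2.16,"tz":0,"turn":0,"jaw":0}
    - {"tx":-0.18,"ty":-2.16,"tz":0,"turn":0,"jaw":0}

```text
time: 26.33
position: [527.3, 250.1, 450.8]
orientation: [[0.99, -0.142, -0.003], [-0.142, -0.99, -0.001], [-0.003, 0.001, -1.0]]
ft_force: [-0.7, -0.7, 0.6]
gripper_width: 85.3
gripper_force: 0.0
```

Call:
jog_arm:
  series:
    - {"tx":0,"ty":0,"tz":1.5,"turn":-5.5,"jaw":0}
    - {"tx":0,"ty":0,"tz":1.5,"turn":-5.5,"jaw":0}
    - {"tx":0,"ty":0,"tz":1.5,"turn":-5.6,"jaw":0}
    - {"tx":0,"ty":0,"tz":1.5,"turn":0,"jaw":0}
    - {"tx":0,"ty":0,"tz":0,"turn":0,"jaw":0}
    - {"tx":0,"ty":0,"tz":0,"turn":0,"jaw":0}

```text
time: 26.83
position: [527.1, 248.9, 390.7]
orientation: [[0.989, 0.146, -0.004], [0.146, -0.989, -0.001], [-0.004, 0.0, -1.0]]
ft_force: [0.4, 0.3, -0.2]
gripper_width: 85.2
gripper_force: 0.0
```

```bash
cat > chk.py <<'E'
import sys
from h import *
import bars; bars.TH=197
f,K,W=snap('wrist','wl_%s.png'%sys.argv[3])
q=proj(K,W,(float(sys.argv[1]),float(sys.argv[2]),143)).astype(int);print(q)
bars.bars(f,K,W,[(q[0],q[1],34)])
E
python3 go.py 528.5 248.8 283; python3 chk.py 528.5 248.8 p2
```

```text
t 26.8333 [527.1 248.9 390.7] yaw cw 81.58 j6 1.66 move cm [ 0.18  0.03 10.77]
[248 202]
px [276. 176.] w1 c [552.9 230.9] cw yaw of bar from +y -8.4 len 2.4 t 197
```

```bash
python3 - <<'E'
from h import *
f=cv2.imread('pics/wl_p2.png'); _,K,W=snap('wrist')
g=f.astype(int);lo=g.min(2);sat=g.max(2)-lo
for T in (185,197):
    m=((lo>T)&(sat<16)).astype(np.uint8)
    n,l,st,c=cv2.connectedComponentsWithStats(m)
    for k in range(1,n):
        if st[k,4]>60: print(T,st[k].tolist(),c[k].round(0),onz(K,W,*c[k],143)[:2].round(0))
E
```

```text
185 [0, 0, 90, 15, 288] [47.  7.] [646. 401.]
185 [122, 5, 16, 17, 140] [131.  12.] [651. 346.]
185 [0, 100, 95, 18, 425] [ 46. 108.] [580. 407.]
185 [124, 117, 13, 12, 63] [132. 121.] [580. 344.]
185 [238, 202, 38, 2, 72] [257. 203.] [530. 242.]
185 [447, 287, 65, 9, 147] [478. 291.] [474.  29.]
```

View pics/wl_p2.png

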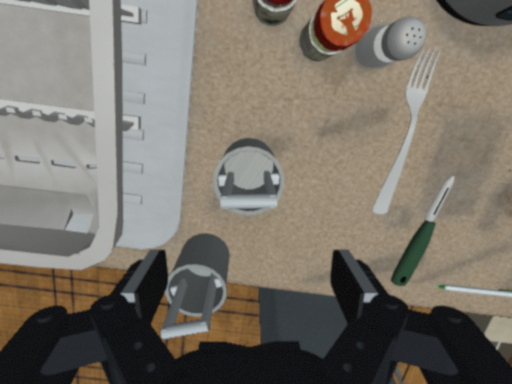

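Call:
jog_arm:
  series:
    - {"tx":0.12,"ty":0.1,"tz":1.35,"turn":0,"jaw":0}
    - {"tx":0,"ty":0,"tz":1.34,"turn":0,"jaw":0}
    - {"tx":0,"ty":0,"tz":1.34,"turn":0,"jaw":0}
    - {"tx":0,"ty":0,"tz":1.34,"turn":0,"jaw":0}
    - {"tx":0,"ty":0,"tz":1.34,"turn":0,"jaw":0}
    - {"tx":0,"ty":0,"tz":1.34,"turn":0,"jaw":0}
    - {"tx":0,"ty":0,"tz":1.34,"turn":0,"jaw":0}
    - {"tx":0,"ty":0,"tz":1.34,"turn":0,"jaw":0}
    - {"tx":0,"ty":0,"tz":0,"turn":0,"jaw":60}
    - {"tx":0,"ty":0,"tz":0,"turn":0,"jaw":90}
    - {"tx":0,"ty":0,"tz":0,"turn":0,"jaw":120}
    - {"tx":0,"ty":0,"tz":0,"turn":0,"jaw":180}
    - {"tx":0,"ty":0,"tz":0,"turn":0,"jaw":255}
    - {"tx":0,"ty":0,"tz":0,"turn":0,"jaw":255}
    - {"tx":0,"ty":0,"tz":0,"turn":0,"jaw":255}
  newtons: 60

```text
time: 28.18
position: [529.8, 248.6, 287.5]
orientation: [[0.989, 0.147, 0.004], [0.147, -0.989, 0.001], [0.004, -0.001, -1.0]]
ft_force: [-0.6, 0.9, 6.5]
gripper_width: 45.0
gripper_force: 62.0
```

Call:
jog_arm:
  series:
    - {"tx":0,"ty":0,"tz":-1.0,"turn":0,"jaw":255}
    - {"tx":0,"ty":0,"tz":-1.5,"turn":0,"jaw":255}
    - {"tx":0,"ty":0,"tz":-1.5,"turn":0,"jaw":255}
    - {"tx":0,"ty":0,"tz":-1.5,"turn":0,"jaw":255}
    - {"tx":0,"ty":0,"tz":-1.5,"turn":0,"jaw":255}
    - {"tx":0,"ty":0,"tz":-1.5,"turn":0,"jaw":255}
    - {"tx":0,"ty":0,"tz":-1.7,"turn":0,"jaw":255}
    - {"tx":0,"ty":0,"tz":0,"turn":5.6,"jaw":255}
    - {"tx":0,"ty":0,"tz":0,"turn":5.6,"jaw":255}
    - {"tx":0,"ty":0,"tz":0,"turn":5.5,"jaw":255}
    - {"tx":-0.8,"ty":0.6,"tz":0,"turn":0,"jaw":255}
    - {"tx":-1.6,"ty":0.6,"tz":0,"turn":0,"jaw":255}
    - {"tx":-1.6,"ty":1,"tz":0,"turn":0,"jaw":255}
    - {"tx":-0.8,"ty":1,"tz":0,"turn":0,"jaw":255}
    - {"tx":0,"ty":0,"tz":0,"turn":0,"jaw":255}

```text
time: 29.43
position: [475.3, 222.7, 387.2]
orientation: [[0.99, -0.144, -0.002], [-0.144, -0.99, -0.001], [-0.002, 0.002, -1.0]]
ft_force: [0.1, -0.4, -2.1]
gripper_width: 44.8
gripper_force: 61.9
```

```bash
python3 go.py 442 -74.5 388
```

```text
t 29.4333 [475.3 222.7 387.2] yaw cw 98.26 j6 1.92 move cm [ 0.97 29.89 -0.03]
```

Call:
jog_arm:
  series:
    - {"tx":0,"ty":0.8,"tz":0,"turn":0,"jaw":255}
    - {"tx":0,"ty":1.5,"tz":0,"turn":0,"jaw":255}
    - {"tx":0,"ty":2.0,"tz":0,"turn":0,"jaw":255}
    - {"tx":0,"ty":2.0,"tz":0,"turn":0,"jaw":255}
    - {"tx":0,"ty":2.0,"tz":0,"turn":0,"jaw":255}
    - {"tx":0,"ty":2.0,"tz":0,"turn":0,"jaw":255}
    - {"tx":0.1,"ty":2.0,"tz":0,"turn":0,"jaw":255}
    - {"tx":0.1,"ty":2.0,"tz":0,"turn":0,"jaw":255}
    - {"tx":0.1,"ty":2.0,"tz":0,"turn":0,"jaw":255}
    - {"tx":0.1,"ty":2.0,"tz":0,"turn":0,"jaw":255}
    - {"tx":0.1,"ty":2.0,"tz":0,"turn":0,"jaw":255}
    - {"tx":0.1,"ty":2.0,"tz":0,"turn":0,"jaw":255}
    - {"tx":0.1,"ty":2.0,"tz":0,"turn":0,"jaw":255}
    - {"tx":0.1,"ty":2.0,"tz":0,"turn":0,"jaw":255}
    - {"tx":0.1,"ty":2.0,"tz":0,"turn":0,"jaw":255}
    - {"tx":0.1,"ty":1.6,"tz":0,"turn":0,"jaw":255}
    - {"tx":0,"ty":0,"tz":0,"turn":0,"jaw":255}
    - {"tx":0,"ty":0,"tz":0,"turn":0,"jaw":255}

```text
time: 30.93
position: [444.1, -74.6, 387.7]
orientation: [[0.989, -0.145, 0.0], [-0.145, -0.989, 0.0], [0.0, -0.0, -1.0]]
ft_force: [-0.2, -0.4, -2.6]
gripper_width: 45.3
gripper_force: 62.2
```

```bash
python3 go.py 516.5 -85.5 388; cat > look.py <<'E'
# height/lateral check of the held loop: wide crop for later viewing plus brightest bar in the side view
from h import *
import sys
a,K,W=snap('scene');b,K2,W2=snap('side')
cv2.imwrite('pics/%s.png'%sys.argv[1],np.hstack([cv2.resize(a[90:250,180:340],(400,400),interpolation=cv2.INTER_CUBIC),cv2.resize(b[90:250,180:340],(400,400),interpolation=cv2.INTER_CUBIC)]))
E
```

```text
t 30.9333 [444.1 -74.6 387.7] yaw cw 98.36 j6 1.28 move cm [ 7.32  0.03 -0.03]
```

Call:
jog_arm:
  series:
    - {"tx":0.7,"ty":0,"tz":0,"turn":0,"jaw":255}
    - {"tx":1.1,"ty":0,"tz":0,"turn":0,"jaw":255}
    - {"tx":1.1,"ty":0,"tz":0,"turn":0,"jaw":255}
    - {"tx":1.1,"ty":0,"tz":0,"turn":0,"jaw":255}
    - {"tx":1.1,"ty":0,"tz":0,"turn":0,"jaw":255}
    - {"tx":1.1,"ty":0,"tz":0,"turn":0,"jaw":255}
    - {"tx":1.1,"ty":0,"tz":0,"turn":0,"jaw":255}
    - {"tx":0,"ty":0,"tz":0,"turn":0,"jaw":255}
    - {"tx":0,"ty":0,"tz":0.5,"turn":0,"jaw":255}
    - {"tx":0,"ty":0,"tz":0.5,"turn":0,"jaw":255}
    - {"tx":0,"ty":0,"tz":0.5,"turn":0,"jaw":255}
    - {"tx":0,"ty":0,"tz":0.5,"turn":0,"jaw":255}
    - {"tx":0,"ty":0,"tz":0.4,"turn":0,"jaw":255}
    - {"tx":0,"ty":0,"tz":0.4,"turn":0,"jaw":255}
    - {"tx":0,"ty":0,"tz":0,"turn":0,"jaw":255}

```text
time: 32.18
position: [516.0, -84.3, 358.9]
orientation: [[0.99, -0.144, -0.0], [-0.144, -0.99, 0.0], [-0.0, -0.0, -1.0]]
ft_force: [-0.2, -0.4, -1.8]
gripper_width: 44.6
gripper_force: 62.4
```

Call:
jog_arm:
  series:
    - {"tx":0,"ty":0,"tz":0.2,"turn":0,"jaw":255}
    - {"tx":0,"ty":0,"tz":0.1,"turn":0,"jaw":255}
    - {"tx":0,"ty":0,"tz":0,"turn":0,"jaw":255}

```text
time: 32.43
position: [516.6, -84.5, 357.4]
orientation: [[0.99, -0.144, 0.002], [-0.144, -0.99, -0.001], [0.002, 0.0, -1.0]]
ft_force: [2.3, 0.2, 1.3]
gripper_width: 45.1
gripper_force: 62.7
```

Call:
jog_arm:
  series:
    - {"tx":0,"ty":0,"tz":0.1,"turn":0,"jaw":255}
    - {"tx":0,"ty":0,"tz":0,"turn":0,"jaw":118}
    - {"tx":0,"ty":0,"tz":0,"turn":0,"jaw":110}
    - {"tx":0,"ty":0,"tz":0,"turn":0,"jaw":100}
    - {"tx":0,"ty":0,"tz":0,"turn":0,"jaw":80}
    - {"tx":0,"ty":0,"tz":0,"turn":0,"jaw":60}
    - {"tx":0,"ty":0,"tz":0,"turn":0,"jaw":60}
    - {"tx":0,"ty":0,"tz":-1,"turn":0,"jaw":60}
    - {"tx":0,"ty":0,"tz":-1.5,"turn":0,"jaw":60}
    - {"tx":0,"ty":0,"tz":-2,"turn":0,"jaw":60}
    - {"tx":0,"ty":0,"tz":-2,"turn":0,"jaw":60}
    - {"tx":0,"ty":0,"tz":-2,"turn":0,"jaw":60}
    - {"tx":0,"ty":0,"tz":-1.5,"turn":0,"jaw":0}
    - {"tx":0,"ty":0,"tz":0,"turn":0,"jaw":0}

```text
time: 33.6
position: [516.7, -84.5, 460.2]
orientation: [[0.99, -0.143, 0.007], [-0.143, -0.99, -0.003], [0.007, 0.002, -1.0]]
ft_force: [-0.4, -0.2, -0.1]
gripper_width: 84.9
gripper_force: 0.0
```

```bash
python3 look.py c8; python3 go.py 390 291 452; python3 - <<'E'
from h import *
# is the loop on hook b? bright bar near the seat in scene; and triangulate pail A's bar again
S=np.load('/tmp/scene.npz');a,K,W=snap('scene')
d0=S['f'].astype(int);d=np.abs(a.astype(int)-d0).max(2)
for n,p in [('pailA loop',(390,291,139)),('pailA body',(390,291,40)),('b body',(515.3,-85.5,105)),('a body',(500.7,-184.4,105))]:
    q=proj(K,W,p).astype(int); print(n,q,d[q[1]-6:q[1]+7,q[0]-6:q[0]+7].mean().round(1), a[q[1],q[0]])
E
```

```text
t 33.7 [516.2 -84.3 456. ] yaw cw 98.25 j6 1.32 move cm [-17.87 -35.33   0.37]
pailA loop [142 147] 2.6 [217 210 197]
pailA body [148 172] 2.9 [102  98  95]
b body [247 208] 42.4 [97 98 93]
a body [266 232] 25.4 [88 88 86]
```

Call:
jog_arm:
  series:
    - {"tx":-0.99,"ty":-1.96,"tz":0,"turn":0,"jaw":0}
    - {"tx":-0.99,"ty":-1.96,"tz":0,"turn":0,"jaw":0}
    - {"tx":-0.99,"ty":-1.96,"tz":0,"turn":0,"jaw":0}
    - {"tx":-0.99,"ty":-1.96,"tz":0,"turn":0,"jaw":0}
    - {"tx":-0.99,"ty":-1.96,"tz":0,"turn":0,"jaw":0}
    - {"tx":-0.99,"ty":-1.96,"tz":0,"turn":0,"jaw":0}
    - {"tx":-0.99,"ty":-1.96,"tz":0,"turn":0,"jaw":0}
    - {"tx":-0.99,"ty":-1.96,"tz":0,"turn":0,"jaw":0}
    - {"tx":-0.99,"ty":-1.96,"tz":0,"turn":0,"jaw":0}
    - {"tx":-0.99,"ty":-1.96,"tz":0,"turn":0,"jaw":0}
    - {"tx":-0.99,"ty":-1.96,"tz":0,"turn":0,"jaw":0}
    - {"tx":-0.99,"ty":-1.96,"tz":0,"turn":0,"jaw":0}
    - {"tx":-0.99,"ty":-1.96,"tz":0,"turn":0,"jaw":0}
    - {"tx":-0.99,"ty":-1.96,"tz":0,"turn":0,"jaw":0}
    - {"tx":-0.99,"ty":-1.96,"tz":0,"turn":0,"jaw":0}
    - {"tx":-0.99,"ty":-1.96,"tz":0,"turn":0,"jaw":0}
    - {"tx":-0.99,"ty":-1.96,"tz":0,"turn":0,"jaw":0}
    - {"tx":-0.99,"ty":-1.96,"tz":0,"turn":0,"jaw":0}

```text
time: 35.25
position: [389.6, 291.2, 453.7]
orientation: [[0.99, -0.144, -0.003], [-0.144, -0.99, -0.001], [-0.003, 0.002, -1.0]]
ft_force: [-0.2, 0.6, -0.4]
gripper_width: 85.9
gripper_force: 0.0
```

Call:
jog_arm:
  series:
    - {"tx":0,"ty":0,"tz":1.3,"turn":-5.55,"jaw":0}
    - {"tx":0,"ty":0,"tz":1.3,"turn":-5.55,"jaw":0}
    - {"tx":0,"ty":0,"tz":1.3,"turn":-5.55,"jaw":0}
    - {"tx":0,"ty":0,"tz":1.3,"turn":-5.55,"jaw":0}
    - {"tx":0,"ty":0,"tz":1.3,"turn":-5.55,"jaw":0}
    - {"tx":0,"ty":0,"tz":0,"turn":0,"jaw":0}
    - {"tx":0,"ty":0,"tz":0,"turn":0,"jaw":0}

```text
time: 35.83
position: [389.9, 290.2, 388.8]
orientation: [[0.944, 0.331, -0.004], [0.331, -0.944, -0.002], [-0.004, 0.0, -1.0]]
ft_force: [-0.8, -0.9, -0.3]
gripper_width: 85.4
gripper_force: 0.0
```

```bash
sed -i 's/TH=197/TH=float(sys.argv[4])/' chk.py; python3 go.py 390 291 283; for t in 160 170 180 ; do python3 chk.py 390 291 p3 $t; done; sed -i 's/^TH=None/TH=None/' bars.py
```

```text
t 35.8333 [389.9 290.2 388.8] yaw cw 70.65 j6 1.62 move cm [ 0.08 -0.08 10.58]
[247 204]
px [251. 205.] w21 c [390.3 288. ] cw yaw of bar from +y -28.7 len 50.2 t 160.0
[247 204]
px [248. 180.] w19 c [410.4 297.1] cw yaw of bar from +y -19.3 len 35.4 t 170.0
[247 205]
px [248. 206.] w9 c [390.  290.4] cw yaw of bar from +y -19.3 len 45.5 t 180.0
```

Confirmed at (390.0, 290.4), bar yaw −19.3°: unmoved. Descend and grip.

Call:
jog_arm:
  series:
    - {"tx":0.1,"ty":0,"tz":1.34,"turn":0,"jaw":0}
    - {"tx":0,"ty":0,"tz":1.33,"turn":0,"jaw":0}
    - {"tx":0,"ty":0,"tz":1.33,"turn":0,"jaw":0}
    - {"tx":0,"ty":0,"tz":1.33,"turn":0,"jaw":0}
    - {"tx":0,"ty":0,"tz":1.33,"turn":0,"jaw":0}
    - {"tx":0,"ty":0,"tz":1.33,"turn":0,"jaw":0}
    - {"tx":0,"ty":0,"tz":1.33,"turn":0,"jaw":0}
    - {"tx":0,"ty":0,"tz":1.33,"turn":0,"jaw":0}
    - {"tx":0,"ty":0,"tz":0,"turn":0,"jaw":60}
    - {"tx":0,"ty":0,"tz":0,"turn":0,"jaw":90}
    - {"tx":0,"ty":0,"tz":0,"turn":0,"jaw":120}
    - {"tx":0,"ty":0,"tz":0,"turn":0,"jaw":180}
    - {"tx":0,"ty":0,"tz":0,"turn":0,"jaw":255}
    - {"tx":0,"ty":0,"tz":0,"turn":0,"jaw":255}
    - {"tx":0,"ty":0,"tz":0,"turn":0,"jaw":255}
  newtons: 60

```text
time: 37.23
position: [392.1, 291.2, 285.7]
orientation: [[0.943, 0.334, 0.003], [0.334, -0.943, 0.002], [0.003, -0.0, -1.0]]
ft_force: [0.7, 1.4, 6.1]
gripper_width: 44.8
gripper_force: 62.2
```

Call:
jog_arm:
  series:
    - {"tx":0,"ty":0,"tz":-1.0,"turn":0,"jaw":255}
    - {"tx":0,"ty":0,"tz":-1.5,"turn":0,"jaw":255}
    - {"tx":0,"ty":0,"tz":-1.5,"turn":0,"jaw":255}
    - {"tx":0,"ty":0,"tz":-1.5,"turn":0,"jaw":255}
    - {"tx":0,"ty":0,"tz":-1.5,"turn":0,"jaw":255}
    - {"tx":0,"ty":0,"tz":-1.5,"turn":0,"jaw":255}
    - {"tx":0,"ty":0,"tz":-1.7,"turn":0,"jaw":255}
    - {"tx":0,"ty":0,"tz":0,"turn":5.55,"jaw":255}
    - {"tx":0,"ty":0,"tz":0,"turn":5.55,"jaw":255}
    - {"tx":0,"ty":0,"tz":0,"turn":5.55,"jaw":255}
    - {"tx":0,"ty":0,"tz":0,"turn":5.55,"jaw":255}
    - {"tx":0,"ty":0,"tz":0,"turn":5.5,"jaw":255}
    - {"tx":0,"ty":0,"tz":0,"turn":0,"jaw":255}

```text
time: 38.32
position: [391.0, 290.5, 385.9]
orientation: [[0.989, -0.145, -0.001], [-0.145, -0.989, -0.001], [-0.001, 0.001, -1.0]]
ft_force: [-0.1, 0.2, -2.4]
gripper_width: 45.1
gripper_force: 61.8
```

```bash
python3 go.py 456 24 388
```

```text
t 38.3167 [391.  290.5 385.9] yaw cw 98.34 j6 2.11 move cm [10.29 25.43 -0.2 ]
```

Call:
jog_arm:
  series:
    - {"tx":0.35,"ty":0.8,"tz":0,"turn":0,"jaw":255}
    - {"tx":0.7,"ty":1.6,"tz":0,"turn":0,"jaw":255}
    - {"tx":0.77,"ty":1.92,"tz":0,"turn":0,"jaw":255}
    - {"tx":0.77,"ty":1.92,"tz":0,"turn":0,"jaw":255}
    - {"tx":0.77,"ty":1.92,"tz":0,"turn":0,"jaw":255}
    - {"tx":0.77,"ty":1.92,"tz":0,"turn":0,"jaw":255}
    - {"tx":0.77,"ty":1.92,"tz":0,"turn":0,"jaw":255}
    - {"tx":0.77,"ty":1.92,"tz":0,"turn":0,"jaw":255}
    - {"tx":0.77,"ty":1.92,"tz":0,"turn":0,"jaw":255}
    - {"tx":0.77,"ty":1.92,"tz":0,"turn":0,"jaw":255}
    - {"tx":0.77,"ty":1.92,"tz":0,"turn":0,"jaw":255}
    - {"tx":0.77,"ty":1.92,"tz":0,"turn":0,"jaw":255}
    - {"tx":0.77,"ty":1.92,"tz":0,"turn":0,"jaw":255}
    - {"tx":0.77,"ty":1.92,"tz":0,"turn":0,"jaw":255}
    - {"tx":0,"ty":0,"tz":0,"turn":0,"jaw":255}
    - {"tx":0,"ty":0,"tz":0,"turn":0,"jaw":255}

```text
time: 39.65
position: [456.8, 23.2, 386.0]
orientation: [[0.99, -0.143, -0.001], [-0.143, -0.99, 0.0], [-0.001, -0.0, -1.0]]
ft_force: [-0.7, -0.2, -1.9]
gripper_width: 45.1
gripper_force: 62.4
```

```bash
python3 go.py 531.2 13.4 386
```

```text
t 39.65 [456.8  23.2 386. ] yaw cw 98.22 j6 1.5 move cm [ 7.5  -0.1  -0.01]
```

Call:
jog_arm:
  series:
    - {"tx":0.9,"ty":-0.1,"tz":0,"turn":0,"jaw":255}
    - {"tx":1.1,"ty":0,"tz":0,"turn":0,"jaw":255}
    - {"tx":1.1,"ty":0,"tz":0,"turn":0,"jaw":255}
    - {"tx":1.1,"ty":0,"tz":0,"turn":0,"jaw":255}
    - {"tx":1.1,"ty":0,"tz":0,"turn":0,"jaw":255}
    - {"tx":1.1,"ty":0,"tz":0,"turn":0,"jaw":255}
    - {"tx":1.1,"ty":0,"tz":0,"turn":0,"jaw":255}
    - {"tx":0,"ty":0,"tz":0,"turn":0,"jaw":255}
    - {"tx":0,"ty":0,"tz":0.5,"turn":0,"jaw":255}
    - {"tx":0,"ty":0,"tz":0.5,"turn":0,"jaw":255}
    - {"tx":0,"ty":0,"tz":0.5,"turn":0,"jaw":255}
    - {"tx":0,"ty":0,"tz":0.5,"turn":0,"jaw":255}
    - {"tx":0,"ty":0,"tz":0.5,"turn":0,"jaw":255}
    - {"tx":0,"ty":0,"tz":0.3,"turn":0,"jaw":255}
    - {"tx":0,"ty":0,"tz":0,"turn":0,"jaw":255}

```text
time: 40.9
position: [531.4, 14.5, 357.8]
orientation: [[0.99, -0.143, 0.001], [-0.143, -0.99, -0.0], [0.001, -0.0, -1.0]]
ft_force: [1.3, -0.7, -2.3]
gripper_width: 44.8
gripper_force: 62.6
```

Call:
jog_arm:
  series:
    - {"tx":0,"ty":0,"tz":0.2,"turn":0,"jaw":255}
    - {"tx":0,"ty":0,"tz":0.1,"turn":0,"jaw":255}
    - {"tx":0,"ty":0,"tz":0,"turn":0,"jaw":255}

```text
time: 41.15
position: [532.0, 14.4, 356.3]
orientation: [[0.99, -0.143, 0.004], [-0.143, -0.99, -0.001], [0.004, 0.0, -1.0]]
ft_force: [2.6, 0.1, 2.9]
gripper_width: 44.9
gripper_force: 63.0
```

Seated (force reversed). Release, lift, retreat.

Call:
jog_arm:
  series:
    - {"tx":0,"ty":0,"tz":0,"turn":0,"jaw":118}
    - {"tx":0,"ty":0,"tz":0,"turn":0,"jaw":110}
    - {"tx":0,"ty":0,"tz":0,"turn":0,"jaw":100}
    - {"tx":0,"ty":0,"tz":0,"turn":0,"jaw":80}
    - {"tx":0,"ty":0,"tz":0,"turn":0,"jaw":60}
    - {"tx":0,"ty":0,"tz":0,"turn":0,"jaw":60}
    - {"tx":0,"ty":0,"tz":-1,"turn":0,"jaw":60}
    - {"tx":0,"ty":0,"tz":-1.5,"turn":0,"jaw":60}
    - {"tx":0,"ty":0,"tz":-2,"turn":0,"jaw":60}
    - {"tx":0,"ty":0,"tz":-2,"turn":0,"jaw":60}
    - {"tx":0,"ty":0,"tz":-2,"turn":0,"jaw":60}
    - {"tx":0,"ty":0,"tz":-2,"turn":0,"jaw":0}
    - {"tx":-1.5,"ty":-2.5,"tz":0,"turn":0,"jaw":0}
    - {"tx":-1.5,"ty":-2.5,"tz":0,"turn":0,"jaw":0}
    - {"tx":-1.5,"ty":-2.5,"tz":0,"turn":0,"jaw":0}
    - {"tx":-1.5,"ty":-2.5,"tz":0,"turn":0,"jaw":0}
    - {"tx":-1.5,"ty":-2.5,"tz":0,"turn":0,"jaw":0}
    - {"tx":-1.5,"ty":-2.5,"tz":0,"turn":0,"jaw":0}
    - {"tx":-1.5,"ty":-2.5,"tz":0,"turn":0,"jaw":0}
    - {"tx":0,"ty":0,"tz":0,"turn":0,"jaw":0}

```text
time: 42.82
position: [450.4, 206.1, 460.9]
orientation: [[0.99, -0.138, -0.0], [-0.138, -0.99, 0.002], [-0.0, -0.002, -1.0]]
ft_force: [-1.1, 0.4, -0.2]
gripper_width: 85.6
gripper_force: 0.0
```

Call:
jog_arm:
  series:
    - {"tx":0,"ty":0,"tz":0,"turn":0,"jaw":0}
    - {"tx":0,"ty":0,"tz":0,"turn":0,"jaw":0}
    - {"tx":0,"ty":0,"tz":0,"turn":0,"jaw":0}
    - {"tx":0,"ty":0,"tz":0,"turn":0,"jaw":0}
    - {"tx":0,"ty":0,"tz":0,"turn":0,"jaw":0}
    - {"tx":0,"ty":0,"tz":0,"turn":0,"jaw":0}
    - {"tx":0,"ty":0,"tz":0,"turn":0,"jaw":0}
    - {"tx":0,"ty":0,"tz":0,"turn":0,"jaw":0}
    - {"tx":0,"ty":0,"tz":0,"turn":0,"jaw":0}
    - {"tx":0,"ty":0,"tz":0,"turn":0,"jaw":0}
    - {"tx":0,"ty":0,"tz":0,"turn":0,"jaw":0}
    - {"tx":0,"ty":0,"tz":0,"turn":0,"jaw":0}
    - {"tx":0,"ty":0,"tz":0,"turn":0,"jaw":0}
    - {"tx":0,"ty":0,"tz":0,"turn":0,"jaw":0}
    - {"tx":0,"ty":0,"tz":0,"turn":0,"jaw":0}
    - {"tx":0,"ty":0,"tz":0,"turn":0,"jaw":0}
    - {"tx":0,"ty":0,"tz":0,"turn":0,"jaw":0}
    - {"tx":0,"ty":0,"tz":0,"turn":0,"jaw":0}

```text
time: 44.32
position: [452.4, 202.7, 460.0]
orientation: [[0.99, -0.143, -0.0], [-0.143, -0.99, 0.0], [-0.0, -0.0, -1.0]]
ft_force: [-0.6, -0.4, 0.1]
gripper_width: 85.3
gripper_force: 0.0
```

```bash
python3 look.py c9
```

```text
(no output)
```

View pics/c9.png

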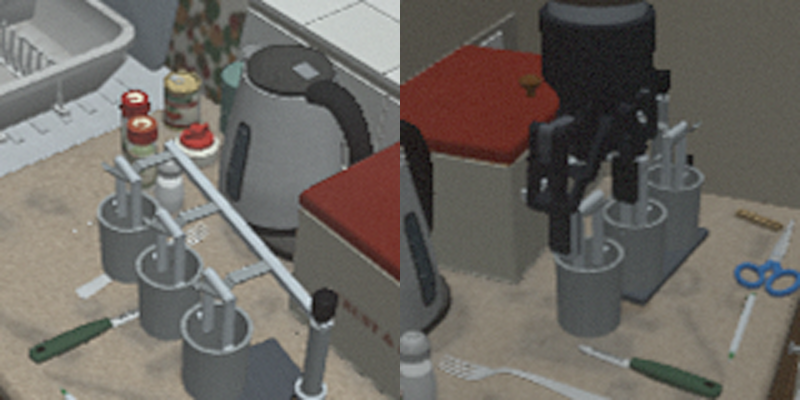

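Call:
jog_arm:
  series:
    - {"tx":0,"ty":0,"tz":-2,"turn":0,"jaw":0}
    - {"tx":0,"ty":0,"tz":-2,"turn":0,"jaw":0}
    - {"tx":0,"ty":0,"tz":0,"turn":0,"jaw":0}
    - {"tx":0,"ty":0,"tz":0,"turn":0,"jaw":0}
    - {"tx":0,"ty":0,"tz":0,"turn":0,"jaw":0}
    - {"tx":0,"ty":0,"tz":0,"turn":0,"jaw":0}
    - {"tx":0,"ty":0,"tz":0,"turn":0,"jaw":0}
    - {"tx":0,"ty":0,"tz":0,"turn":0,"jaw":0}
    - {"tx":0,"ty":0,"tz":0,"turn":0,"jaw":0}
    - {"tx":0,"ty":0,"tz":0,"turn":0,"jaw":0}
    - {"tx":0,"ty":0,"tz":0,"turn":0,"jaw":0}
    - {"tx":0,"ty":0,"tz":0,"turn":0,"jaw":0}
    - {"tx":0,"ty":0,"tz":0,"turn":0,"jaw":0}
    - {"tx":0,"ty":0,"tz":0,"turn":0,"jaw":0}
    - {"tx":0,"ty":0,"tz":0,"turn":0,"jaw":0}
    - {"tx":0,"ty":0,"tz":0,"turn":0,"jaw":0}
    - {"tx":0,"ty":0,"tz":0,"turn":0,"jaw":0}
    - {"tx":0,"ty":0,"tz":0,"turn":0,"jaw":0}
    - {"tx":0,"ty":0,"tz":0,"turn":0,"jaw":0}
    - {"tx":0,"ty":0,"tz":0,"turn":0,"jaw":0}

```text
time: 46.08
position: [452.4, 202.7, 500.0]
orientation: [[0.99, -0.143, 0.0], [-0.143, -0.99, 0.0], [0.0, -0.0, -1.0]]
ft_force: [0.6, -0.1, -0.4]
gripper_width: 85.4
gripper_force: 0.0
```

```bash
python3 - <<'E'
from h import *
fs=[snap('scene')[0][130:260,205:300].astype(int) for _ in range(10)]
print([np.abs(f-fs[0]).max(2).mean().round(2) for f in fs],[int((np.abs(f-fs[0]).max(2)>40).sum()) for f in fs])
b=snap('scene')[0]; s=np.load('/tmp/scene.npz')['f']
q=[(208,225),(218,263),(245,288)]
print('peeler/pen/scissors diff',[np.abs(b[y-8:y+8,x-8:x+8].astype(int)-s[y-8:y+8,x-8:x+8]).mean().round(1) for y,x in [(225,208),(262,218),(292,240)]])
E
```

```text
[np.float64(0.0), np.float64(2.73), np.float64(2.76), np.float64(2.76), np.float64(2.76), np.float64(2.75), np.float64(2.73), np.float64(2.76), np.float64(2.77), np.float64(2.76)] [0, 0, 0, 0, 0, 0, 0, 0, 0, 0]
peeler/pen/scissors diff [np.float64(2.6), np.float64(2.6), np.float64(2.4)]
```

Everything is still and the bystanders are unmoved, so I'm handing the job in.

```bash
python3 -c "
from station import order
print(order.finish_job())"
```

```text
the job is handed in; nothing more can be done
None
```

The job is handed in at about 47 s: the mast is locked up, the cam lever is closed again, and all three pails hang still on hooks of their own. The peeler, pen and scissors measured unmoved; I didn't measure the fork, spice jar and salt shaker, though nothing touched them.

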